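Dock the granulate pot and hold its bayonet lid at the vent mark

TASK

Slide the square metal pot over the turntable, without lifting it, fully home into the U-shaped steel dock. Then drop the bayonet lid into the docked pot with its two lugs through the notches, and turn it clockwise to the single raised rib, half-way before the lock click, so that the pot can vent: never turn it into the click. Finish with the lid still gripped and kept at that rib, and leave the other things alone.

Things in the scene. Friction and masses are not known exactly. Their poses are not given: they have to be found in the camera images.
- dock_seat (a point): Seat of the fixed U-shaped dark steel dock: where the centre of the pot's underside belongs, on the turntable (z = 0). The U opens along this +y, so the pot goes in along -y. Inner faces: side rails x = +-58 mm, back bar y = -55 mm; all 26 mm high. The smooth, slippery rails are straight to y = +10 mm, then flare out 12 mm each side to y = +57 mm.
- pot: Loose square aluminium pot, 110 x 110 mm, 64 mm high, 0.7 to 1 kg, flat upright faces; origin: centre of its underside. On its top a single raised rib 40 degrees clockwise of each notch marks half-way, a pair of ribs at 86 degrees the lock. The lid's lugs meet the spring plungers of the click at about 58 degrees. Turning anticlockwise from the notches is blocked.
- pot_mouth (a point): Centre of the pot's top, 64 mm over its underside. The round mouth has an inner flange of 31 mm radius, 8 mm thick, with two notches 17 mm wide (out to 40 mm radius) on its +x and -x sides; below it the bore has 40 mm radius, 44 mm deep. In the dock this x axis lies along the dock seat's x axis.
- lid: Loose aluminium bayonet lid, 60 mm high, 0.16 to 0.26 kg, standing upright on its plug; origin: centre of the underside. Plug 55 mm in diameter, 22 mm deep, tapered foot; two lugs along its +x and -x, 10 mm wide, to 37 mm radius, 4 to 11 mm above the underside. Above the plug a disc 84 mm across, 8 mm thick. Half a turn leaves it the same.
- lid_mid (a point): Point on the lid's axis half-way up, at the top face of its disc (30 mm above the underside). Above it stands the grip bar: 30 mm high, 18 mm thick (along y), 76 mm long (along x, over the lugs). With the lid seated its disc rests on the pot's top, with this point 8 mm above the centre of the pot's top; it then turns easily.
- sanding_block: Bystander: cork sanding block 63 x 122 x 37 mm; origin under its centre.
- spare_pin: Bystander: lying rubber-sleeved pin, 34 mm thick, 122 mm long; origin under its centre. Fixed upright pins about 100 mm high stand at the turntable's middle (around x 0.62 to 0.75, y 0 to 0.07) and round its rim; tall fixed pipes stand to the right of it, near x 0.5, y -0.6: keep clear of them.
- bolt: Bystander: lying bolt 49 mm long; origin under its centre.
- tape_measure: Bystander: tape measure 40 x 76 mm, 66 mm high; origin under its centre.

How it is judged:
By the outcome, as a careful person would: the job done as asked, in the order asked, and still so for the second after the job is handed in, while the arm keeps its last pose, push and grip.
It also fails if it takes over 72 s, if anything falls off the work surface, if the arm or the gripper's body presses on something with over 40 N, if the wrist force passes 120 N, or if a joint passes its speed limit or range.

ROBOT

A 7-joint arm with a two-finger parallel gripper is mounted at the origin on a cart in front of the work surface, level with it; the furniture and walls round the work are solid. World frame = base frame: x ahead of the robot, y to its left, z up, the work surface at z = 0. Lengths are in m, angles in degrees, forces in N, time in s.
With the tool pointing down it reaches from about 0.425 to 0.95 m from the base axis. Payload 16.7 kg.
Tool frame: the origin (TCP) lies midway between the tips of the shut fingers; the grasp point (between the pads) lies 19 mm behind it; z points along the fingers, x is the direction in which the jaws open and shut, and the axes are right-handed (so a half turn about z gives the same grasp; the last joint's range is limited). The gripper opens to 94 mm and grips with 3 to 60 N. Pads are 16 mm wide; open, the fingers measure 119 mm over their backs; the gripper's body (75 mm by 177 mm) begins 78 mm behind the grasp point.
Start: joints at [67.58, 24.414, 4.234, 92.017, -1.954, 63.644, -3.845], TCP at [0.162, -0.655, 0.179] pointing down, gripper open.
Joint ranges: [-163.25, 163.25], [-28.42, 122.38], [-70.27, 78.77], [12.13, 141.07], [-58.53, 238.53], [9.26, 117.41], [-156.51, 156.51]. Speed limits (degrees/s): [108.29, 108.29, 136.94, 136.94, 172.46, 172.46, 172.46].

INTERFACE

Orientations are given as a 3x3 rotation matrix whose columns are the frame's x, y, z axes.
In Python, from workcell import env, cams gives the robot as it stands.
- The arm moves only by the tool carry_out, never from a script. Its argument "increments" is a list of rows, each a list of 7 numbers: the shift along the tool's x, y, z in m, then the turn, a rotation vector about the tool's x, y, z in rad, then the opening, from 0 (shut) to 1 (fully open). A call has 1 to 10 rows; each row is the pose to reach, as a shift and turn from the pose measured when the call began, along the tool's axes at that moment; what a row does not reach only later rows make up. A row lasts 1/10 s, in which the tool goes at most 50 mm and 8.59 degrees, less where a joint would pass 70% of its speed; a pose out of reach is approached as far as the arm can. A call with a gripper value outside its range is refused whole. The fingers move at their own pace and stop on an object; the grip force is fixed at half the most. Time passes only in rows, so rows that repeat a pose let the fingers close. It gives the time, the measured TCP pose, the force and the opening at its end, in the units of the state.
- env.state(): the state, without advancing time (a new reading comes with each control period).
- cams.capture(name): name is "scene" or "top"; returns (picture, depth): 384x512x3 uint8, red, green, blue; 384x512 float32, m along the optical axis (not along the pixel's ray), 0 where there is no reading.
- cams.camera_info(name): a dict with "fx", "fy", "cx", "cy" (pixels), "cam_to_world" (4x4, takes a point from camera to world coordinates). Camera axes: x right, y down, z forward; pixel columns grow to the right and rows downward; lengths in m; the calibration is good to about 2 mm. A picture is of the moment at which its call begins. camera_info takes no time and is no camera call.
- env.finish_job(): hands the job in, once; it reports no verdict.
The state is a dict: "t": time; "qpos": joint angles; "dq": joint speeds; "tau": joint torques, N m; "tool_pos": TCP position; "tool_rot": TCP orientation; "ft_force": force on the tool from outside, world axes, zero at the start; "wrist_torque": the same for the moment, N m; "finger_gap": opening from 0.0 (shut) to 1.0 (fully open).
Only numpy, scipy, OpenCV 4.12 (cv2) and the standard library are available. Lean on these libraries where they do the work, as an engineer would, in place of code of your own. Each camera call takes 0.05 s, during which the arm holds its last target.

## Working session

There is one attempt and no reset: what is moved stays moved. The work goes in short steps, Python scripts to look and compute and a tool call to move; the robot and the scene stay as the last step left them, time stands still between calls to the robot, and variables do not carry over. Pictures are saved under pics/ and viewed, and the job is handed in when it is done.

Besides the shell and the picture viewer there is one more tool, called after ">>>" by a JSON object that holds its "method" and its "body". carry_out: Moves the arm, as the interface text tells. Its arguments: {"type":"object","properties":{"increments":{"type":"array"}},"required":["increments"]}

```bash
ls; mkdir -p pics; cat > h.py <<'E'
import numpy as np, cv2
from workcell import env, cams
def cap(n):
    p,d=cams.capture(n); np.savez(f'/tmp/{n}.npz',p=p,d=d); return p,d
def w(n,u,v,d=None,z=None):
    i=cams.camera_info(n);T=np.array(i['cam_to_world'])
    r=np.array([(u-i['cx'])/i['fx'],(v-i['cy'])/i['fy'],1.])
    if z is None: return T[:3,:3]@(r*d)+T[:3,3]
    R=T[:3,:3]@r; return T[:3,3]+R*(z-T[2,3])/R[2]
def cloud(n,d):
    i=cams.camera_info(n);T=np.array(i['cam_to_world'])
    v,u=np.mgrid[:384,:512]
    c=np.stack([(u-i['cx'])/i['fx']*d,(v-i['cy'])/i['fy']*d,d],-1)
    P=c@T[:3,:3].T+T[:3,3]; P[d==0]=np.nan; return P
def proj(n,p):
    i=cams.camera_info(n);T=np.linalg.inv(np.array(i['cam_to_world']))
    c=T[:3,:3]@np.array(p)+T[:3,3]; return c[0]/c[2]*i['fx']+i['cx'],c[1]/c[2]*i['fy']+i['cy']
E
python3 - <<'E'
from h import *
print(env.state())
for n in('scene','top'):
    p,d=cap(n); cv2.imwrite(f'pics/{n}0.png',cv2.resize(p[:,:,::-1],(800,600),interpolation=cv2.INTER_CUBIC)); print(cams.camera_info(n))
E
```

```text
pics
{'t': 0.0, 'qpos': array([67.58082331, 24.45125096,  4.22984561, 92.05170189, -1.9541872 ,
       63.64639541, -3.84461325]), 'dq': array([-0.0543081 , -0.02002295,  0.00945796, -0.06412226,  0.05123486,
        0.04153654, -0.0099018 ]), 'tau': array([-7.05424245e-04, -9.35802913e+01,  3.66621226e+00, -4.54195404e+01,
       -4.88278235e-02,  1.99411169e-02,  7.61555043e-05]), 'tool_pos': array([ 0.16148847, -0.65489106,  0.17866041]), 'tool_rot': array([[ 2.39427448e-01, -9.70914175e-01, -4.03814636e-04],
       [-9.70913326e-01, -2.39427773e-01,  1.28610006e-03],
       [-1.34537721e-03,  8.41413582e-05, -9.99999091e-01]]), 'ft_force': array([ 0.06726567, -0.33621621, -0.20215679]), 'wrist_torque': array([0.04026759, 0.00557753, 0.03479318]), 'finger_gap': 1.0018933463852207}
{'fx': 359.20800042862254, 'fy': 359.20800042862254, 'cx': 254.45263421968738, 'cy': 188.8228072387125, 'cam_to_world': array([[-0.71434709, -0.49623461,  0.4934161 ,  0.20354091],
       [-0.69949608,  0.48585423, -0.52407147,  0.49370178],
       [ 0.0203341 , -0.71951156, -0.69418272,  0.66409577],
       [ 0.        ,  0.        ,  0.        ,  1.        ]])}
{'fx': 455.2236625952612, 'fy': 455.2236625952612, 'cx': 260.29702642512007, 'cy': 196.34288320186403, 'cam_to_world': array([[-0.02162141, -0.99644069,  0.08147678,  0.515827  ],
       [-0.99969268,  0.02055939, -0.01385131,  0.05190009],
       [ 0.01212689, -0.08175122, -0.99657899,  1.20077038],
       [ 0.        ,  0.        ,  0.        ,  1.        ]])}
```

View pics/scene0.png

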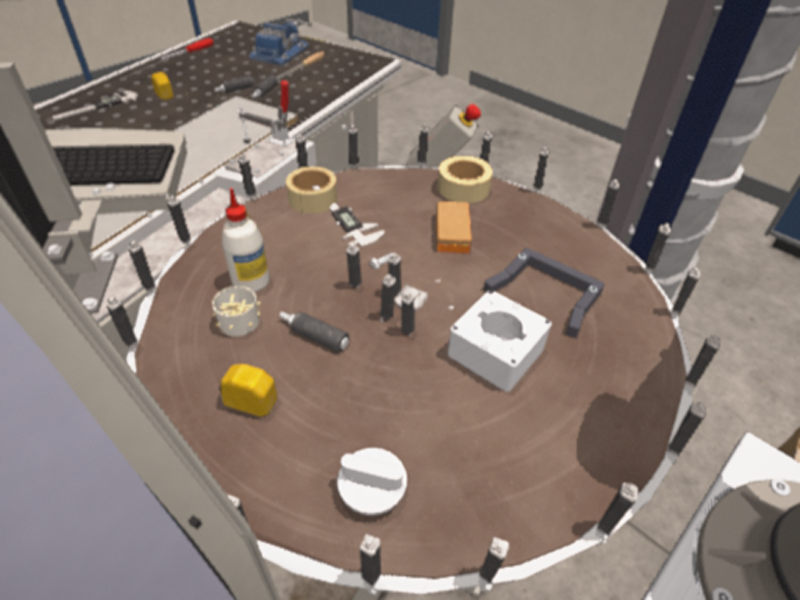

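View pics/top0.png

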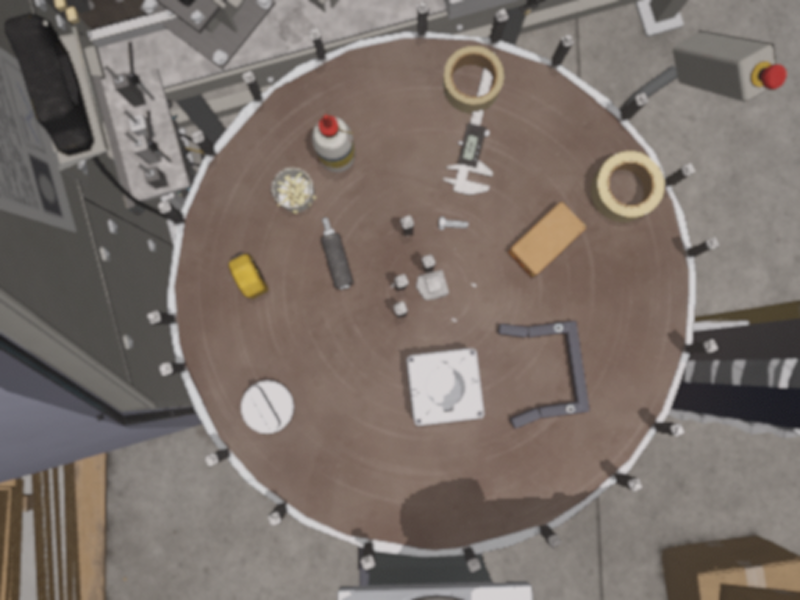

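The scene shows the pot just left of (on the +y side of) the open end of the dock, and the lid at the front left, all clear of the other things. In the top view the pot is at (445,387), the dock's back bar at (577,367) and the lid at (267,407). Next I enlarge and measure.

```bash
python3 - <<'E'
from h import *
z=np.load('/tmp/top.npz');p,d=z['p'],z['d']
a=p[190:290,250:390][:,:,::-1]; cv2.imwrite('pics/dock0.png',cv2.resize(a,None,fx=5.7,fy=5.7,interpolation=cv2.INTER_CUBIC))
a=p[230:290,140:200][:,:,::-1]; cv2.imwrite('pics/lid0.png',cv2.resize(a,None,fx=9,fy=9,interpolation=cv2.INTER_CUBIC))
P=cloud('top',d)
v,u=np.mgrid[:384,:512]
# pot top
m=(np.abs(P[...,2]-0.064)<0.012)&(u>255)&(u<315)&(v>218)&(v<278)
r=cv2.minAreaRect(np.argwhere(m)[:,::-1].astype(np.float32)); print('pot rect px',r, P[m][:,2].mean())
q=P[m][:,:2].astype(np.float32); print(cv2.minAreaRect(q))
m=(P[...,2]>0.012)&(P[...,2]<0.045)&(u>315)&(u<380)&(v>200)&(v<276)
q=P[m][:,:2].astype(np.float32); print('dock',cv2.minAreaRect(q),np.median(P[m][:,2]))
print(np.nanmedian(P[...,2]))
ml=(P[...,2]>0.02)&(u>145)&(u<195)&(v>235)&(v<285)
q=P[ml]; print('lid',cv2.minEnclosingCircle(q[:,:2].astype(np.float32)),np.percentile(q[:,2],[5,50,95,99]))
mb=ml&(P[...,2]>0.048); print('bar',cv2.minAreaRect(P[mb][:,:2].astype(np.float32)),mb.sum())
E
```

```text
pot rect px ((284.83123779296875, 247.26028442382812), (44.48088073730469, 44.242591857910156), 83.1572265625) 0.06399081237258938
((0.48062074184417725, -0.022359061986207962), (0.11016625910997391, 0.11012455075979233), 5.485033988952637)
dock ((0.5023996233940125, -0.1885770857334137), (0.17220859229564667, 0.13089798390865326), 6.383567810058594) 0.02552669544383379
0.00034711566634704205
lid ((0.4531535506248474, 0.2666168510913849), 0.04243859276175499) [0.0267039  0.03123943 0.06160496 0.06354377]
bar ((0.4530092775821686, 0.2668352723121643), (0.07418514043092728, 0.019307343289256096), 29.823959350585938) 232
```

View pics/dock0.png

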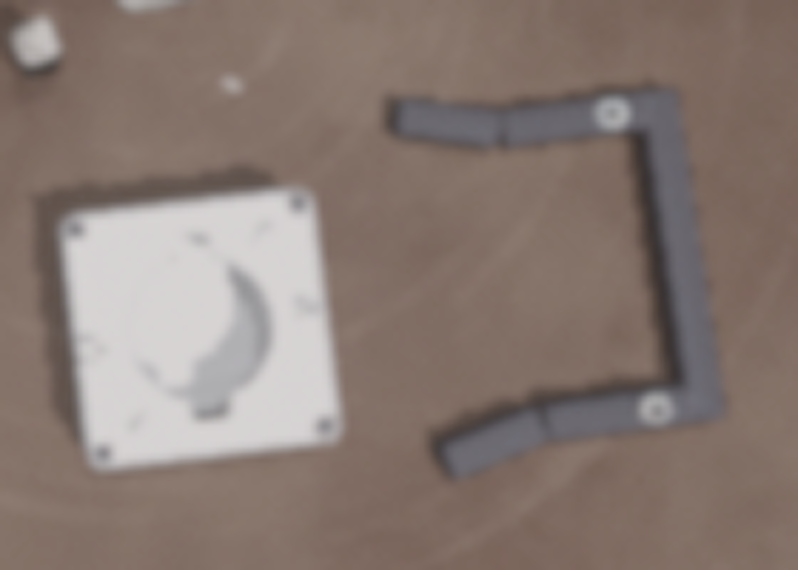

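View pics/lid0.png

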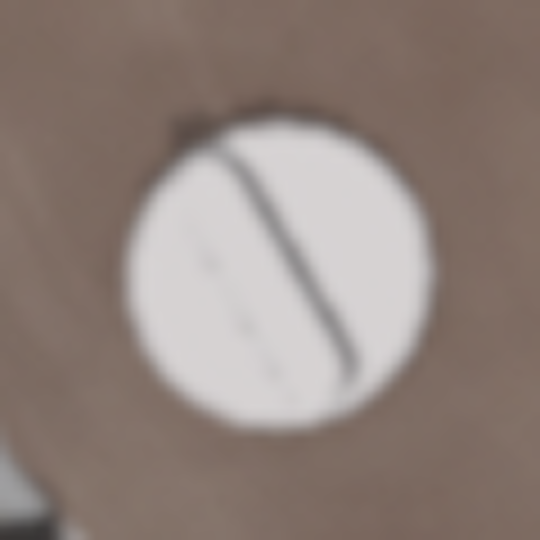

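```bash
cat > dock.py <<'E'
from h import *
from scipy.optimize import least_squares
z=np.load('/tmp/top.npz');d=z['d'];P=cloud('top',d)
v,u=np.mgrid[:384,:512]
m=(P[...,2]>0.018)&(P[...,2]<0.035)&(u>315)&(u<385)&(v>200)&(v<278)
q=P[m][:,:2]
# grid search: U template, occupancy agreement
from scipy.optimize import minimize
bg=(u>305)&(u<385)&(v>195)&(v<280)&np.isfinite(P[...,2])
A=P[bg]; occ=(A[:,2]>0.018)
def loc(s):
    c,sn=np.cos(s[2]),np.sin(s[2]); x=A[:,0]-s[0];y=A[:,1]-s[1]
    return c*x+sn*y,-sn*x+c*y
def sd(s):
    x,y=loc(s);t=s[3];ax=np.abs(x)
    inner=58+np.clip((y*1e3-10)/47*12,0,12)
    rail=np.minimum(ax*1e3-inner,inner+t-ax*1e3); rail=np.minimum(rail,np.minimum(57-y*1e3,y*1e3+55+t))
    bar=np.minimum(-55-y*1e3,y*1e3+55+t); bar=np.minimum(bar,58+t-ax*1e3)
    return np.maximum(rail,bar)
def cost(s): return np.mean((1/(1+np.exp(-np.clip(sd(s)/1.,-30,30)))-occ)**2)
best=None
for yaw in np.radians([4,6,8]):
    r=minimize(cost,[0.5024,-0.180,yaw,17],method='Nelder-Mead',options=dict(initial_simplex=np.array([[0.5024,-0.18,yaw,17]]+[[0.5024+.005*(k==0),-0.18+.005*(k==1),yaw+.04*(k==2),17+3*(k==3)] for k in range(4)]),maxiter=2000))
    print(r.x[:2],np.degrees(r.x[2]),r.x[3],r.fun)
E
python3 dock.py
python3 - <<'E'
from h import *
# edge check by pixels: zoom scale 5.7, off (250,190)
for n,(a,b) in dict(barT=(645,145),barB=(682,380),railT1=(640,130),railT0=(510,145),railB1=(680,388),railB0=(545,402),barOutT=(680,92),barOutB=(722,415)).items():
    print(n,w('top',250+a/5.7-.4,190+b/5.7-.4,z=.026)[:2])
for n,(a,b) in dict(ptl=(62,212),ptr=(312,188),pbr=(342,437),pbl=(92,468)).items():
    print(n,w('top',250+a/5.7-.4,190+b/5.7-.4,z=.064)[:2])
for n,(a,b) in dict(nT=(197,238),nB=(210,412)).items():
    print(n,w('top',250+a/5.7-.4,190+b/5.7-.4,z=.064)[:2])
E
```

```text
[ 0.50106402 -0.18161625] 6.162418683285157 18.724607103868586 0.020887469472520025
[ 0.50106403 -0.18161617] 6.16244173843814 18.724577476623764 0.020887469477456472
[ 0.50106396 -0.18161622] 6.162461523058278 18.72454420634027 0.020887469480426246
barT [ 0.55786864 -0.22849705]
barB [ 0.45165751 -0.24097311]
railT1 [ 0.5647257  -0.22649311]
railT0 [ 0.55916643 -0.16708562]
railB1 [ 0.44810151 -0.23992182]
railB0 [ 0.443208   -0.17873009]
barOutT [ 0.58162306 -0.24542396]
barOutB [ 0.43562091 -0.2583901 ]
ptl [0.53263493 0.03729771]
ptr [ 0.5407752 -0.0724249]
pbr [ 0.43244766 -0.08228606]
pbl [0.42157027 0.02668607]
nT [ 0.52003107 -0.02145958]
nB [ 0.44450502 -0.02515988]
```

```bash
cat > mv.py <<'E'
from h import *
from scipy.spatial.transform import Rotation as R
def inc(p,yaw,s=None):
    s=s or env.state(); r0=np.array(s['tool_rot']);p0=np.array(s['tool_pos'])
    a=np.radians(yaw); x=np.array([np.cos(a),np.sin(a),0]);z=np.array([0,0,-1.]);y=np.cross(z,x)
    r=np.column_stack([x,y,z])
    return np.round(np.r_[r0.T@(np.array(p)-p0),R.from_matrix(r0.T@r).as_rotvec()],4).tolist()
def st():
    s=env.state(); x=s['tool_rot'][:,0]
    print('t',s['t'],'p',np.round(s['tool_pos'],4),'yaw',round(float(np.degrees(np.arctan2(x[1],x[0]))),2),'F',np.round(s['ft_force'],1),'T',np.round(s['wrist_torque'],2),'gap',round(s['finger_gap'],3),'q',np.round(s['qpos'],1))
E
python3 -c "
from mv import *
print(inc([.42,-.30,.2],-35)); print(inc([.47,.07,.2],6.2))"
```

```text
[-0.2828, -0.336, -0.0209, -0.0003, 0.0011, -0.7182]
[-0.6301, -0.4731, -0.0206, -0.0007, 0.001, -1.4373]
```

>>> {"method": "carry_out", "body": {"increments": [[-0.283, -0.336, -0.021, 0, 0.001, -0.718, 0.6], [-0.283, -0.336, -0.021, 0, 0.001, -0.718, 0.6], [-0.283, -0.336, -0.021, 0, 0.001, -0.718, 0.6], [-0.283, -0.336, -0.021, 0, 0.001, -0.718, 0.6], [-0.283, -0.336, -0.021, 0, 0.001, -0.718, 0.6], [-0.283, -0.336, -0.021, 0, 0.001, -0.718, 0.6], [-0.283, -0.336, -0.021, 0, 0.001, -0.718, 0.6], [-0.283, -0.336, -0.021, 0, 0.001, -0.718, 0.6], [-0.283, -0.336, -0.021, 0, 0.001, -0.718, 0.6]]}}

```text
t: 1.0
tool_pos: [0.4212, -0.2972, 0.2002]
tool_rot: [[0.82, -0.573, 0.0], [-0.573, -0.82, 0.0], [0.0, -0.001, -1.0]]
ft_force: [-0.3, 0.6, -0.3]
finger_gap: 0.603
```

```bash
python3 -c "
from mv import *
st()
print(inc([.47,.08,.15],6.2))"
```

```text
t 1.0 p [ 0.4212 -0.2972  0.2002] yaw -34.93 F [-0.3  0.6 -0.3] T [ 0.03 -0.09 -0.01] gap 0.603 q [ 43.1   9.2 -16.7 110.    3.   61.2  -9.8]
[-0.1759, -0.3371, 0.0504, -0.0005, -0.0002, -0.7179]
```

>>> {"method": "carry_out", "body": {"increments": [[-0.176, -0.337, 0.05, 0, 0, -0.718, 0.6], [-0.176, -0.337, 0.05, 0, 0, -0.718, 0.6], [-0.176, -0.337, 0.05, 0, 0, -0.718, 0.6], [-0.176, -0.337, 0.05, 0, 0, -0.718, 0.6], [-0.176, -0.337, 0.05, 0, 0, -0.718, 0.6], [-0.176, -0.337, 0.05, 0, 0, -0.718, 0.6], [-0.176, -0.337, 0.05, 0, 0, -0.718, 0.6], [-0.176, -0.337, 0.05, 0, 0, -0.718, 0.6], [-0.176, -0.337, 0.05, 0, 0, -0.718, 0.6]]}}

```text
t: 1.9
tool_pos: [0.4695, 0.0848, 0.15]
tool_rot: [[0.993, 0.114, -0.0], [0.114, -0.993, 0.002], [0.0, -0.002, -1.0]]
ft_force: [0.0, -0.8, 0.2]
finger_gap: 0.6
```

```bash
python3 -c "
from mv import *
st()
print(inc([.47,.08,.018],5.5),inc([.4735,.05,.018],5.5))
p,d=cap('top'); a=p[170:310,200:390][:,:,::-1]; cv2.imwrite('pics/t1.png',cv2.resize(a,None,fx=4.2,fy=4.2,interpolation=cv2.INTER_CUBIC))
"
```

```text
t 1.9 p [0.4695 0.0848 0.15  ] yaw 6.56 F [ 0.  -0.8  0.2] T [-0.09 -0.09  0.04] gap 0.6 q [ 16.8  10.9 -38.2 116.7   8.1  55.  -19. ]
[-0.0001, 0.0052, 0.1319, -0.0021, -0.0001, 0.0185] [-0.0001, 0.0354, 0.1319, -0.0021, -0.0001, 0.0185]
```

View pics/t1.png

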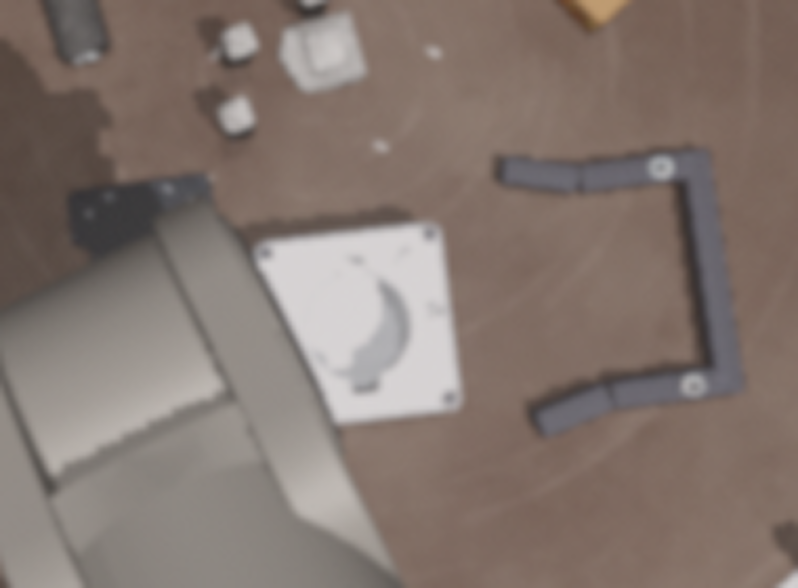

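The pot is untouched. Its near face lies ahead of the fingers, and the arm covers only the pot's left edge. I now go down behind it.

>>> {"method": "carry_out", "body": {"increments": [[0, 0.002, 0.05, -0.002, 0, 0.006, 0.6], [0, 0.003, 0.1, -0.002, 0, 0.006, 0.6], [0, 0.005, 0.132, -0.002, 0, 0.006, 0.6], [0, 0.015, 0.132, -0.002, 0, 0.006, 0.6], [0, 0.025, 0.132, -0.002, 0, 0.006, 0.6], [0, 0.032, 0.132, -0.002, 0, 0.006, 0.6], [0, 0.036, 0.132, -0.002, 0, 0.006, 0.6]]}}

```text
t: 2.65
tool_pos: [0.4748, 0.045, 0.0196]
tool_rot: [[0.995, 0.104, 0.002], [0.104, -0.995, -0.001], [0.002, 0.002, -1.0]]
ft_force: [-1.2, -0.3, -0.4]
finger_gap: 0.601
```

```bash
python3 -c "
from mv import *
st()
D=np.array([.501,-.1815]);a=np.radians(6.2);x=np.array([np.cos(a),np.sin(a)]);y=np.array([-x[1],x[0]])
e=env.state()['tool_pos'][:2]-D; print('dock frame tcp',e@x,e@y)
for yy in(.15,.1,.07,.063): print(yy,inc(np.r_[D+yy*y,.018],6.2))"
```

```text
t 2.65 p [0.4748 0.045  0.0196] yaw 5.99 F [-1.2 -0.3 -0.4] T [ 0.01 -0.14  0.01] gap 0.601 q [ 15.4  22.  -33.5 123.2  19.1  39.7 -25. ]
dock frame tcp -0.0016266449494538122 0.22801591460116372
0.15 [0.0019, 0.078, 0.0017, 0.0016, -0.0023, -0.0037]
0.1 [0.0021, 0.128, 0.0018, 0.0016, -0.0023, -0.0037]
0.07 [0.0022, 0.158, 0.0019, 0.0016, -0.0023, -0.0037]
0.063 [0.0022, 0.165, 0.0019, 0.0016, -0.0023, -0.0037]
```

>>> {"method": "carry_out", "body": {"increments": [[0, 0.006, 0.001, 0.001, -0.002, -0.004, 0.6], [0.001, 0.012, 0.002, 0.001, -0.002, -0.004, 0.6], [0.001, 0.02, 0.002, 0.001, -0.002, -0.004, 0.6], [0.001, 0.029, 0.002, 0.001, -0.002, -0.004, 0.6], [0.002, 0.038, 0.002, 0.001, -0.002, -0.004, 0.6], [0.002, 0.047, 0.002, 0.001, -0.002, -0.004, 0.6], [0.002, 0.056, 0.002, 0.001, -0.002, -0.004, 0.6], [0.002, 0.065, 0.002, 0.001, -0.002, -0.004, 0.6], [0.002, 0.072, 0.002, 0.001, -0.002, -0.004, 0.6], [0.002, 0.078, 0.002, 0.001, -0.002, -0.004, 0.6]]}}

```text
t: 3.65
tool_pos: [0.4859, -0.0319, 0.0187]
tool_rot: [[0.994, 0.109, 0.002], [0.109, -0.994, 0.0], [0.002, -0.0, -1.0]]
ft_force: [-0.5, 8.6, 5.0]
finger_gap: 0.601
```

```bash
cat >> mv.py <<'E'
D=np.array([.501,-.1815]);a_=np.radians(6.2);X=np.array([np.cos(a_),np.sin(a_)]);Y=np.array([-X[1],X[0]])
def df():
    e=env.state()['tool_pos'][:2]-D; print('dock frame tcp',e@X,e@Y)
def pot():
    p,d=cap('top');P=cloud('top',d);v,u=np.mgrid[:384,:512]
    m=(np.abs(P[...,2]-0.064)<0.008)&(u>240)&(u<375)&(v>205)&(v<285)
    return p,d,P,m
E
python3 -c "
from mv import *
st();df()
p,d=cap('top'); a=p[170:310,200:390][:,:,::-1]; cv2.imwrite('pics/t2.png',cv2.resize(a,None,fx=4.2,fy=4.2,interpolation=cv2.INTER_CUBIC))
for yy in(.1,.07,.063): print(yy,inc(np.r_[D+yy*Y,.018],6.2))"
```

```text
t 3.65 p [ 0.4859 -0.0319  0.0187] yaw 6.26 F [-0.5  8.6  5. ] T [1.8  0.06 0.02] gap 0.601 q [ 23.6  22.7 -32.3 122.   18.7  39.9 -14.9]
dock frame tcp 0.0011352919325117016 0.1503772009201611
0.1 [-0.0012, 0.0494, 0.0007, 0.0004, -0.0024, 0.0004]
0.07 [-0.0012, 0.0794, 0.0007, 0.0004, -0.0024, 0.0004]
0.063 [-0.0012, 0.0864, 0.0007, 0.0004, -0.0024, 0.0004]
```

View pics/t2.png

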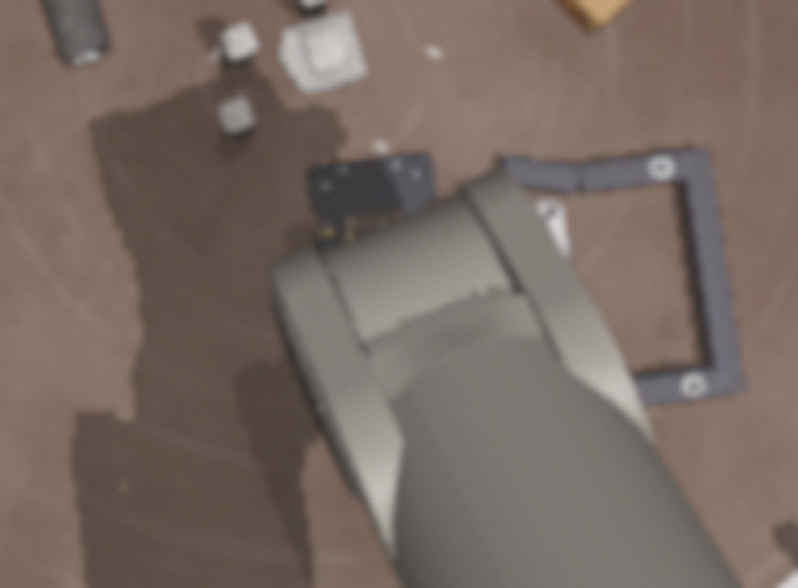

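The pot's front right corner is visible at (555,215), just inside the flared mouth, with a push force of about 9 N. I keep pushing.

>>> {"method": "carry_out", "body": {"increments": [[-0.001, 0.01, 0.001, 0, -0.002, 0, 0.6], [-0.001, 0.018, 0.001, 0, -0.002, 0, 0.6], [-0.001, 0.026, 0.001, 0, -0.002, 0, 0.6], [-0.001, 0.034, 0.001, 0, -0.002, 0, 0.6], [-0.001, 0.042, 0.001, 0, -0.002, 0, 0.6], [-0.001, 0.05, 0.001, 0, -0.002, 0, 0.6], [-0.001, 0.057, 0.001, 0, -0.002, 0, 0.6], [-0.001, 0.064, 0.001, 0, -0.002, 0, 0.6], [-0.001, 0.07, 0.001, 0, -0.002, 0, 0.6]]}}

```text
t: 4.6
tool_pos: [0.4935, -0.1019, 0.0186]
tool_rot: [[0.994, 0.109, 0.002], [0.109, -0.994, 0.001], [0.002, -0.0, -1.0]]
ft_force: [-1.1, 9.2, 6.0]
finger_gap: 0.596
```

```bash
python3 -c "
from mv import *
st();df()
p,d=cap('top'); a=p[170:310,200:390][:,:,::-1]; cv2.imwrite('pics/t3.png',cv2.resize(a,None,fx=4.2,fy=4.2,interpolation=cv2.INTER_CUBIC))
for yy in(.07,.063): print(yy,inc(np.r_[D+yy*Y,.018],6.2))"
```

```text
t 4.6 p [ 0.4935 -0.1019  0.0186] yaw 6.28 F [-1.1  9.2  6. ] T [2.07 0.09 0.02] gap 0.596 q [ 30.4  23.8 -31.1 120.   18.6  40.7  -6.4]
dock frame tcp 0.0011193920354894704 0.07994449313730898
0.07 [-0.0011, 0.0089, 0.0006, 0.0002, -0.0021, 0.0006]
0.063 [-0.0011, 0.0159, 0.0006, 0.0002, -0.0021, 0.0006]
```

View pics/t3.png

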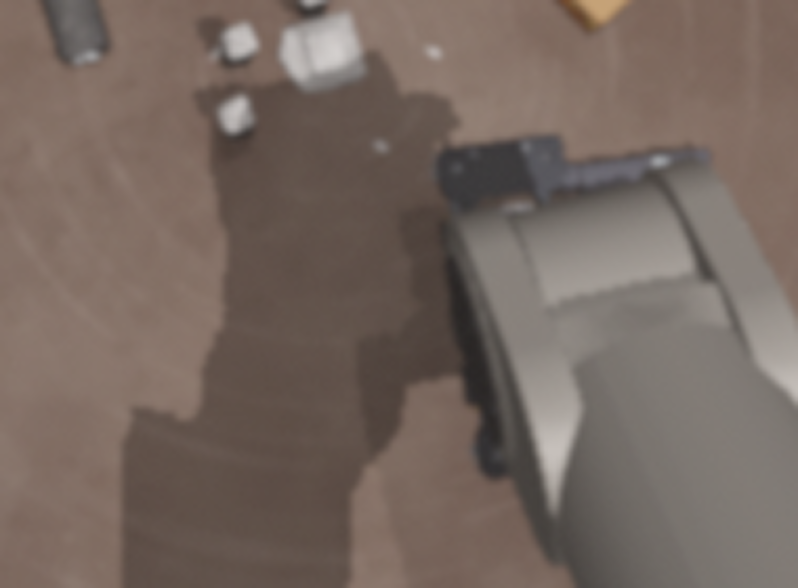

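The arm hides the pot, so I creep by force.

>>> {"method": "carry_out", "body": {"increments": [[-0.001, 0.004, 0.001, 0, -0.002, 0, 0.6], [-0.001, 0.007, 0.001, 0, -0.002, 0, 0.6], [-0.001, 0.0095, 0.001, 0, -0.002, 0, 0.6], [-0.001, 0.011, 0.001, 0, -0.002, 0, 0.6]]}}

```text
t: 5.05
tool_pos: [0.4946, -0.1132, 0.0185]
tool_rot: [[0.994, 0.11, 0.002], [0.11, -0.994, 0.001], [0.002, -0.0, -1.0]]
ft_force: [-1.2, 9.0, 7.6]
finger_gap: 0.601
```

>>> {"method": "carry_out", "body": {"increments": [[0, 0.002, 0, 0, -0.002, 0, 0.6], [0, 0.0035, 0, 0, -0.002, 0, 0.6], [0, 0.005, 0, 0, -0.002, 0, 0.6]]}}

```text
t: 5.35
tool_pos: [0.4953, -0.1168, 0.0188]
tool_rot: [[0.994, 0.11, 0.0], [0.11, -0.994, 0.002], [0.0, -0.002, -1.0]]
ft_force: [-2.6, 20.3, 5.2]
finger_gap: 0.597
```

>>> {"method": "carry_out", "body": {"increments": [[0, 0.001, 0, 0, 0, 0, 0.6], [0, 0.0015, 0, 0, 0, 0, 0.6], [0, 0.002, 0, 0, 0, 0, 0.6]]}}

```text
t: 5.65
tool_pos: [0.4953, -0.1167, 0.0188]
tool_rot: [[0.994, 0.111, -0.0], [0.111, -0.994, 0.004], [0.0, -0.004, -1.0]]
ft_force: [-4.8, 19.3, 3.5]
finger_gap: 0.599
```

The pot is stopped at 20 N with no further motion. I back off, lift and look.

>>> {"method": "carry_out", "body": {"increments": [[0, -0.01, 0, 0, 0, 0, 0.6], [0, -0.03, 0, 0, 0, 0, 0.6], [0, -0.05, -0.03, 0, 0, 0, 0.6], [0, -0.08, -0.08, 0, 0, 0, 0.8], [0, -0.12, -0.1, 0, 0, 0, 0.8], [0, -0.17, -0.12, 0, 0, 0, 0.8], [0, -0.22, -0.13, 0, 0, 0, 0.8], [0, -0.27, -0.13, 0, 0, 0, 0.8], [0, -0.29, -0.13, 0, 0, 0, 0.8]]}}

```text
t: 6.55
tool_pos: [0.4627, 0.1747, 0.1513]
tool_rot: [[0.993, 0.114, 0.002], [0.114, -0.993, 0.005], [0.003, -0.005, -1.0]]
ft_force: [0.3, -1.1, 0.2]
finger_gap: 0.8
```

```bash
python3 - <<'E'
from mv import *
st()
p,d,P,m=pot()
q=P[m][:,:2].astype(np.float32);print(cv2.minAreaRect(q),m.sum())
a=p[190:290,280:380][:,:,::-1]; cv2.imwrite('pics/t4.png',cv2.resize(a,None,fx=6,fy=6,interpolation=cv2.INTER_CUBIC))
E
```

```text
t 6.55 p [0.4627 0.1747 0.1513] yaw 6.55 F [ 0.3 -1.1  0.2] T [-0.06 -0.1   0.02] gap 0.8 q [ 10.8  13.5 -43.7 114.5  11.   55.9 -31.8]
((0.5010685920715332, -0.18073728680610657), (0.1103670671582222, 0.11086393892765045), 6.607417583465576) 1434
```

View pics/t4.png

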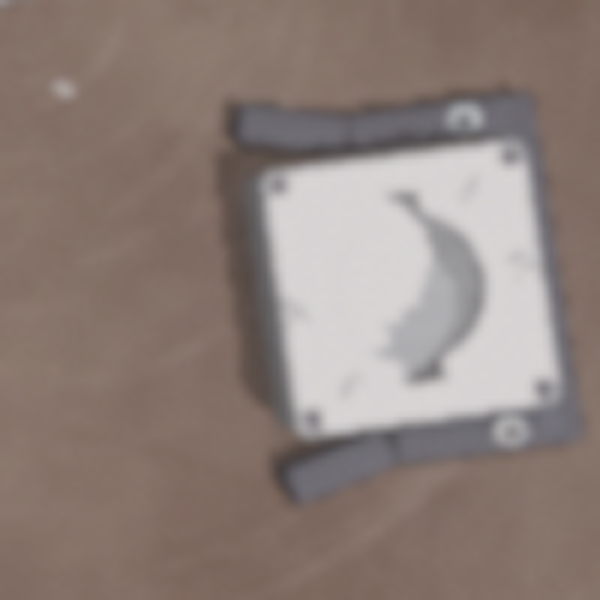

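The pot is square against the back bar, centre (0.501,-0.181), yaw about 6.5°, between the rails. The notches are at (403,197) and (425,372). Next is the lid.

```bash
python3 -c "
from mv import *
print(inc([.4531,.2667,.13],119.8))"
```

```text
[0.0013, -0.0894, 0.0218, -0.0012, -0.0077, -1.9739]
```

>>> {"method": "carry_out", "body": {"increments": [[0.001, -0.03, 0, 0, -0.004, -1.974, 0.55], [0.001, -0.06, 0, 0, -0.006, -1.974, 0.55], [0.001, -0.089, 0, -0.001, -0.008, -1.974, 0.55], [0.001, -0.089, 0, -0.001, -0.008, -1.974, 0.55], [0.001, -0.089, 0, -0.001, -0.008, -1.974, 0.55], [0.001, -0.089, 0, -0.001, -0.008, -1.974, 0.55], [0.001, -0.089, 0, -0.001, -0.008, -1.974, 0.55], [0.001, -0.089, 0, -0.001, -0.008, -1.974, 0.55], [0.001, -0.089, 0, -0.001, -0.008, -1.974, 0.55], [0.001, -0.089, 0, -0.001, -0.008, -1.974, 0.55]]}}

```text
t: 7.6
tool_pos: [0.4532, 0.2655, 0.1519]
tool_rot: [[-0.046, 0.999, -0.0], [0.999, 0.046, 0.0], [0.0, -0.0, -1.0]]
ft_force: [-0.5, -0.1, -0.2]
finger_gap: 0.547
```

```bash
python3 -c "
from mv import *
st();print(inc([.4531,.2667,.12],119.8))"
```

```text
t 7.6 p [0.4532 0.2655 0.1519] yaw 92.65 F [-0.5 -0.1 -0.2] T [-0.03 -0.14  0.04] gap 0.547 q [ 13.7  22.7 -62.2 110.1  23.   60.9  34.4]
[0.0012, -0.0, 0.0319, -0.0002, -0.0004, -0.4738]
```

>>> {"method": "carry_out", "body": {"increments": [[0.001, 0, 0.01, 0, 0, -0.474, 0.55], [0.001, 0, 0.02, 0, 0, -0.474, 0.55], [0.001, 0, 0.032, 0, 0, -0.474, 0.55], [0.001, 0, 0.032, 0, 0, -0.474, 0.55], [0.001, 0, 0.032, 0, 0, -0.474, 0.55]]}}

```text
t: 8.1
tool_pos: [0.4532, 0.2663, 0.1201]
tool_rot: [[-0.495, 0.869, -0.001], [0.869, 0.495, 0.0], [0.001, -0.0, -1.0]]
ft_force: [-0.2, -0.1, 0.4]
finger_gap: 0.547
```

```bash
python3 -c "
from mv import *
st();print(inc([.4531,.2667,.036],119.8))
p,d=cap('top'); a=p[210:310,120:250][:,:,::-1]; cv2.imwrite('pics/t5.png',cv2.resize(a,None,fx=4,fy=4,interpolation=cv2.INTER_CUBIC))
p,d=cap('scene'); a=p[200:384,120:350][:,:,::-1]; cv2.imwrite('pics/s5.png',cv2.resize(a,None,fx=3,fy=3,interpolation=cv2.INTER_CUBIC))
"
```

```text
t 8.1 p [0.4532 0.2663 0.1201] yaw 119.65 F [-0.2 -0.1  0.4] T [ 0.1  -0.14  0.05] gap 0.547 q [ 15.   27.5 -65.6 111.7  29.1  59.7  56. ]
[0.0004, 0.0001, 0.0841, -0.0004, -0.0006, -0.0027]
```

View pics/s5.png

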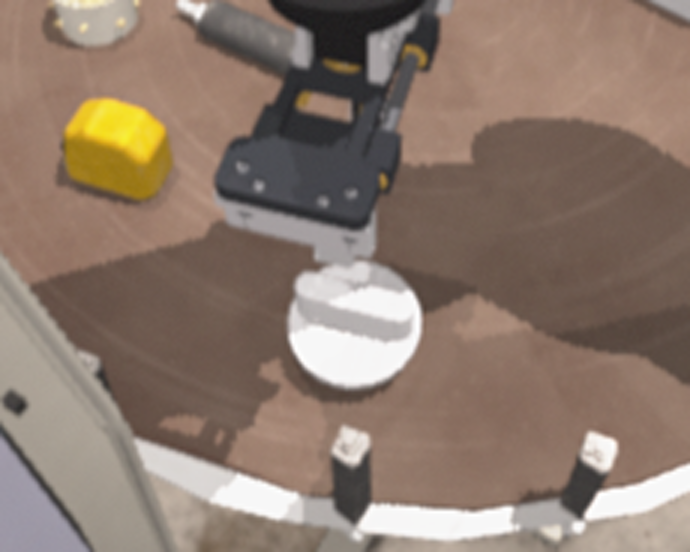

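The gripper hovers over the lid, and its bar at (355,305) lies across the jaws. I go down and watch joint 3.

>>> {"method": "carry_out", "body": {"increments": [[0, 0, 0.02, 0, 0, -0.003, 0.55], [0, 0, 0.045, 0, 0, -0.003, 0.55]]}}

```text
t: 8.4
tool_pos: [0.4547, 0.2669, 0.0764]
tool_rot: [[-0.493, 0.87, 0.004], [0.87, 0.493, 0.001], [-0.001, 0.004, -1.0]]
ft_force: [-0.1, -1.2, -0.6]
finger_gap: 0.549
```

```bash
python3 -c "
from mv import *
st();print(inc([.4531,.2667,.036],119.8))
"
```

```text
t 8.4 p [0.4547 0.2669 0.0764] yaw 119.56 F [-0.1 -1.2 -0.6] T [ 0.03 -0.15 -0.01] gap 0.549 q [ 12.1  30.5 -62.5 113.9  33.2  55.6  52.6]
[0.0006, -0.0017, 0.0404, 0.0036, 0.0009, -0.0041]
```

>>> {"method": "carry_out", "body": {"increments": [[0.0005, -0.002, 0.015, 0.003, 0.001, -0.004, 0.55], [0.0005, -0.002, 0.03, 0.003, 0.001, -0.004, 0.55], [0.0005, -0.002, 0.04, 0.003, 0.001, -0.004, 0.55], [0.0005, -0.002, 0.04, 0.003, 0.001, -0.004, 0.55]]}}

```text
t: 8.8
tool_pos: [0.4524, 0.2663, 0.0356]
tool_rot: [[-0.497, 0.868, -0.001], [0.868, 0.497, -0.0], [0.0, -0.001, -1.0]]
ft_force: [0.5, -0.3, 0.1]
finger_gap: 0.549
```

```bash
python3 -c "
from mv import *
st();print(inc([.4531,.2667,.036],119.8))
"
```

```text
t 8.8 p [0.4524 0.2663 0.0356] yaw 119.78 F [ 0.5 -0.3  0.1] T [ 0.13 -0.09  0.04] gap 0.549 q [  9.4  33.4 -59.5 115.6  36.9  52.2  49.8]
[0.0, 0.0008, -0.0004, -0.0007, -0.0004, -0.0004]
```

Now I close.

>>> {"method": "carry_out", "body": {"increments": [[0, 0.001, 0, 0, 0, 0, 0], [0, 0.001, 0, 0, 0, 0, 0], [0, 0.001, 0, 0, 0, 0, 0], [0, 0.001, 0, 0, 0, 0, 0], [0, 0.001, 0, 0, 0, 0, 0], [0, 0.001, 0, 0, 0, 0, 0], [0, 0.001, 0, 0, 0, 0, 0]]}}

```text
t: 9.5
tool_pos: [0.4533, 0.2668, 0.0356]
tool_rot: [[-0.497, 0.868, -0.001], [0.868, 0.497, -0.0], [0.0, -0.001, -1.0]]
ft_force: [-0.1, 0.8, 0.7]
finger_gap: 0.011
```

>>> {"method": "carry_out", "body": {"increments": [[0, 0, -0.02, 0, 0, 0, 0], [0, 0, -0.05, 0, 0, 0, 0], [0, 0, -0.08, 0, 0, 0, 0], [0, 0, -0.1, 0, 0, 0, 0], [0, 0, -0.1, 0, 0, 0, 0]]}}

```text
t: 10.0
tool_pos: [0.4545, 0.2676, 0.138]
tool_rot: [[-0.496, 0.868, 0.003], [0.868, 0.496, 0.001], [-0.0, 0.003, -1.0]]
ft_force: [0.5, 0.1, 0.2]
finger_gap: 0.009
```

```bash
python3 -c "
from mv import *
st()
p,d=cap('scene'); a=p[150:334,120:350][:,:,::-1]; cv2.imwrite('pics/s6.png',cv2.resize(a,None,fx=3,fy=3,interpolation=cv2.INTER_CUBIC))
p,d=cap('top'); a=p[210:310,120:250][:,:,::-1]; cv2.imwrite('pics/t6.png',cv2.resize(a,None,fx=5,fy=5,interpolation=cv2.INTER_CUBIC))
print(inc([.49,-.02,.14],110),inc([.5011,-.1810,.12],96.3))
"
```

```text
t 10.0 p [0.4545 0.2676 0.138 ] yaw 119.76 F [0.5 0.1 0.2] T [ 0.14 -0.15 -0.03] gap 0.009 q [ 15.5  25.9 -65.8 110.7  27.2  60.9  57.8]
[-0.2668, -0.1106, -0.0044, -0.0001, 0.0003, 0.1702] [-0.4121, -0.1808, 0.0157, -0.0, 0.0003, 0.4093]
```

View pics/s6.png

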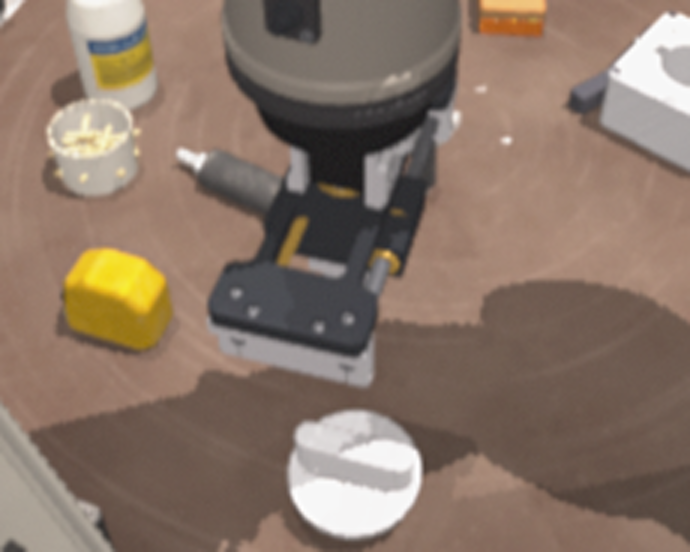

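The fingers shut fully: they missed the bar. The lid is still standing at (355,470), apparently undisturbed. I check the geometry.

```bash
python3 -c "
from mv import *
z=np.load('/tmp/scene.npz');d=z['d']
P=cloud('scene',d);v,u=np.mgrid[:384,:512]
f=lambda p:tuple(3*(np.array(proj('scene',p))-[120,150]))
s=env.state()
print('tcp',f(s['tool_pos']),'tcp+.1 back',f(s['tool_pos']+[0,0,.1]),'lid pred',f([.4531,.2667,.06]))
for (a,b) in [(355,500),(355,465),(300,430),(405,475),(295,360),(360,378),(225,355),(280,300)]:
    print((a,b),np.round(P[150+b//3,120+a//3],4))
z=np.load('/tmp/top.npz');P=cloud('top',z['d']);
m=(P[...,2]>.02)&(u>145)&(u<195)&(v>235)&(v<285); 
print(np.isfinite(P[...,2]).sum(), P[m][:,2].max())
"
```

```text
tcp (np.float64(349.50766625872586), np.float64(374.38843333967947)) tcp+.1 back (np.float64(346.642789033405), np.float64(263.9521760744858)) lid pred (np.float64(351.6011936549569), np.float64(443.157191701113))
(355, 500) [0.4381 0.2795 0.0284]
(355, 465) [0.4452 0.2723 0.0508]
(300, 430) [0.4825 0.2828 0.0603]
(405, 475) [0.4192 0.2541 0.05  ]
(295, 360) [0.4129 0.3353 0.2679]
(360, 378) [0.3871 0.321  0.2668]
(225, 355) [0.5918 0.2609 0.0023]
(280, 300) [0.4201 0.3347 0.303 ]
195842 0.6087943552279719
```

View pics/t6.png

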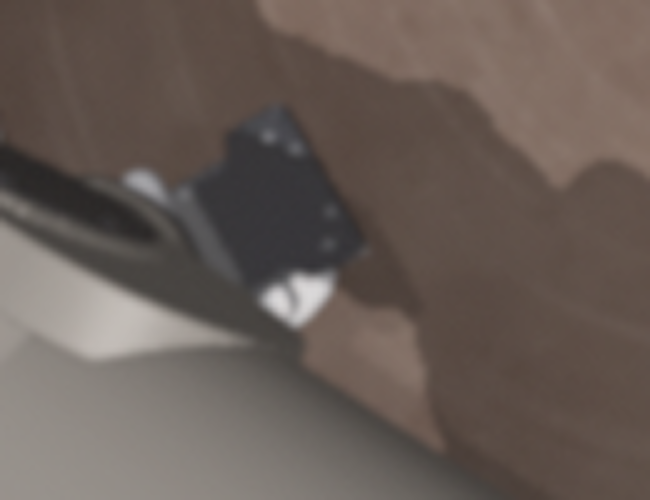

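```bash
python3 -c "
from mv import *
z=np.load('/tmp/scene.npz');p,d=z['p'],z['d']
P=cloud('scene',d);v,u=np.mgrid[:384,:512]
m=(P[...,2]>.026)&(P[...,2]<.075)&(np.hypot(P[...,0]-.453,P[...,1]-.267)<.07)
print('lid',cv2.minEnclosingCircle(P[m][:,:2].astype(np.float32)),P[m][:,2].max())
mb=m&(P[...,2]>.055); print(cv2.minAreaRect(P[mb][:,:2].astype(np.float32)),mb.sum())
cv2.imwrite('pics/s6full.png',cv2.resize(p[:,:,::-1],(800,600),interpolation=cv2.INTER_CUBIC))
a=p[180:320,180:300][:,:,::-1];cv2.imwrite('pics/s6z.png',cv2.resize(a,None,fx=4.2,fy=4.2,interpolation=cv2.INTER_CUBIC))
"
```

```text
lid ((0.452084481716156, 0.2658247649669647), 0.0425972081720829) 0.06315932761086396
((0.4527571499347687, 0.266326904296875), (0.07509641349315643, 0.019057622179389), 30.522415161132812) 386
```

View pics/s6full.png

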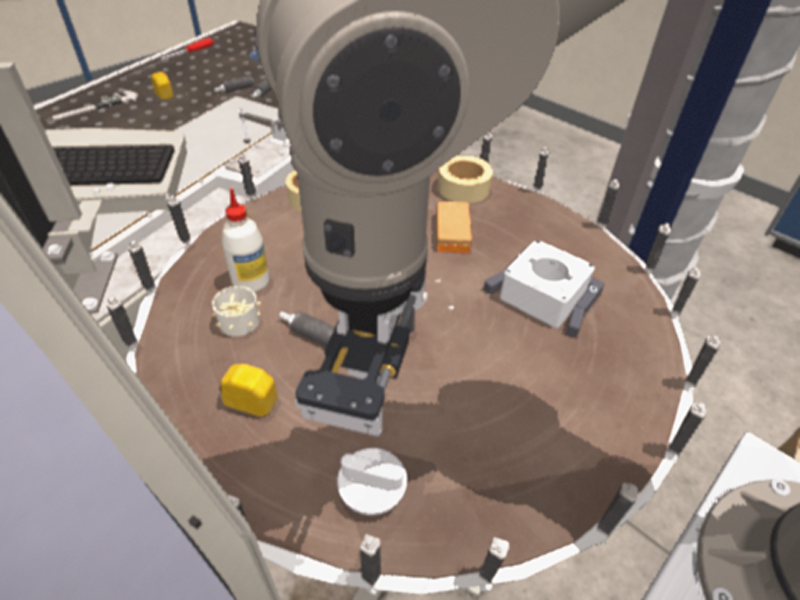

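View pics/s6z.png

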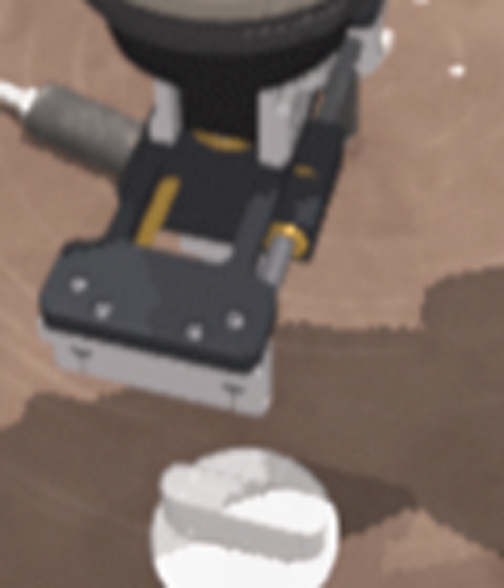

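```bash
python3 -c "
from mv import *
s=env.state();R_=s['tool_rot'];p0=s['tool_pos']
for n in('top','scene'):
    z=np.load(f'/tmp/{n}.npz');P=cloud(n,z['d'])
    L=(P-p0)@R_
    m=(L[...,2]<.04)&(L[...,2]>-.2)&(np.hypot(L[...,0],L[...,1])<.16)&(P[...,2]>.075)
    print(n,m.sum())
    q=L[m]
    for lo in np.arange(-.2,.03,.02):
        k=(q[:,2]>=lo)&(q[:,2]<lo+.02)
        if k.any(): print(round(lo,2),k.sum(),np.round(q[k].min(0),3),np.round(q[k].max(0),3))
"
```

```text
top 881
-0.2 39 [-0.041 -0.019 -0.2  ] [-0.04   0.02  -0.181]
-0.18 788 [-0.089 -0.034 -0.18 ] [-0.037  0.034 -0.16 ]
-0.16 44 [-0.088 -0.034 -0.159] [-0.028  0.028 -0.14 ]
-0.14 10 [-0.054 -0.028 -0.14 ] [-0.033  0.028 -0.137]
scene 4176
-0.2 247 [-0.003 -0.024 -0.2  ] [ 0.019  0.019 -0.18 ]
-0.18 2157 [-0.085 -0.034 -0.18 ] [ 0.089  0.034 -0.16 ]
-0.16 1006 [-0.087 -0.034 -0.16 ] [ 0.089  0.034 -0.14 ]
-0.14 501 [-0.079 -0.034 -0.14 ] [ 0.081  0.033 -0.122]
-0.12 5 [ 0.012  0.002 -0.107] [ 0.012  0.009 -0.105]
-0.1 6 [-0.003 -0.009 -0.096] [ 0.003 -0.009 -0.09 ]
-0.06 2 [ 0.119  0.104 -0.041] [ 0.121  0.107 -0.04 ]
-0.04 26 [ 0.12   0.096 -0.038] [ 0.127  0.104 -0.02 ]
-0.02 50 [ 0.122  0.088 -0.019] [ 0.132  0.097 -0.   ]
-0.0 62 [0.123 0.081 0.   ] [0.136 0.091 0.019]
0.02 114 [ 0.094 -0.038  0.02 ] [0.136 0.086 0.04 ]
```

>>> {"method": "carry_out", "body": {"increments": [[0, 0, 0, 0, 0, 1.3, 0.3], [0, 0, 0, 0, 0, 1.3, 0.3], [0, 0, 0, 0, 0, 1.3, 0.3], [0, 0, 0, 0, 0, 1.3, 0.3], [0, 0, 0, 0, 0, 1.3, 0.3], [0, 0, 0, 0, 0, 1.3, 0.3], [0, 0, 0, 0, 0, 1.3, 0.3], [0, 0, 0, 0, 0, 1.3, 0.3], [0, 0, 0, 0, 0, 1.3, 0.3]]}}

```text
t: 11.0
tool_pos: [0.453, 0.266, 0.1342]
tool_rot: [[0.708, 0.706, -0.002], [0.706, -0.708, -0.001], [-0.002, -0.0, -1.0]]
ft_force: [0.6, -0.0, -0.4]
finger_gap: 0.298
```

```bash
python3 -c "
from mv import *
st()
p,d=cap('scene')
a=p[180:320,180:300][:,:,::-1];cv2.imwrite('pics/s7z.png',cv2.resize(a,None,fx=4.2,fy=4.2,interpolation=cv2.INTER_CUBIC))
s=env.state();R_=s['tool_rot'];p0=s['tool_pos']
print((np.array(proj('scene',p0))-[180,180])*4.2)
P=cloud('scene',d)
L=(P-p0)@R_
m=(L[...,2]<.04)&(L[...,2]>-.2)&(np.hypot(L[...,0],L[...,1])<.1)&(P[...,2]>.075)
q=L[m]
for lo in np.arange(-.2,.03,.02):
        k=(q[:,2]>=lo)&(q[:,2]<lo+.02)
        if k.any(): print(round(lo,2),k.sum(),np.round(q[k].min(0),3),np.round(q[k].max(0),3))
"
```

```text
t 11.0 p [0.453  0.266  0.1342] yaw 44.93 F [ 0.6 -0.  -0.4] T [-0.04 -0.11 -0.02] gap 0.298 q [  3.6  19.7 -48.9 111.4  17.6  56.8  -8.6]
[239.15556248 400.00107588]
-0.2 222 [-0.042 -0.025 -0.192] [ 0.016 -0.017 -0.18 ]
-0.18 2843 [-0.09  -0.035 -0.18 ] [ 0.087  0.035 -0.16 ]
-0.16 1244 [-0.089 -0.035 -0.16 ] [ 0.087  0.026 -0.14 ]
-0.14 541 [-0.082 -0.035 -0.14 ] [ 0.079  0.027 -0.124]
-0.12 14 [ 0.014 -0.01  -0.119] [ 0.016  0.006 -0.102]
-0.1 123 [-0.028 -0.01  -0.098] [ 0.025  0.008 -0.08 ]
-0.08 129 [-0.028 -0.01  -0.08 ] [ 0.025  0.008 -0.06 ]
-0.06 121 [-0.027 -0.011 -0.06 ] [ 0.025 -0.006 -0.041]
-0.04 62 [-0.027 -0.01  -0.04 ] [ 0.025  0.008 -0.025]
0.02 6 [-0.006 -0.1    0.038] [ 0.002 -0.097  0.039]
```

View pics/s7z.png

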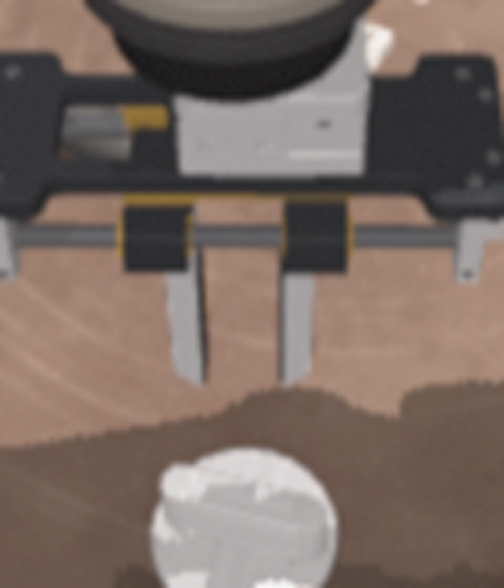

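```bash
python3 -c "
from mv import *
s=env.state();R_=s['tool_rot'];p0=s['tool_pos']
for l in([-.02,-.01,0],[-.02,-.01,-.01],[-.02,-.01,-.02],[-.02,-.01,-.026],[-.02,-.01,-.03],[.02,-.01,-.026],[-.02,-.01,-.1]):
    print(l,(np.array(proj('scene',p0+R_@l))-[180,180])*4.2)
P=cloud('scene',np.load('/tmp/scene.npz')['d']);L=(P-p0)@R_
for v in range(262,278): print(v,(v-180)*4.2+2,np.round(L[v,225],3),np.round(L[v,251],3))
"
```

```text
[-0.02, -0.01, 0] [288.4330987  422.01861698]
[-0.02, -0.01, -0.01] [288.61760162 408.29447788]
[-0.02, -0.01, -0.02] [288.80645064 394.24705638]
[-0.02, -0.01, -0.026] [288.92191051 385.65864224]
[-0.02, -0.01, -0.03] [288.99980115 379.86479359]
[0.02, -0.01, -0.026] [185.68220015 384.97517023]
[-0.02, -0.01, -0.1] [290.49404712 268.71619961]
262 346.40000000000003 [ 0.018 -0.008 -0.051] [-0.023 -0.008 -0.051]
263 350.6 [ 0.018 -0.008 -0.048] [-0.023 -0.009 -0.049]
264 354.8 [ 0.018 -0.01  -0.047] [-0.023 -0.009 -0.047]
265 359.0 [ 0.018 -0.009 -0.043] [-0.023 -0.008 -0.043]
266 363.2 [ 0.018 -0.009 -0.041] [-0.023 -0.009 -0.042]
267 367.40000000000003 [ 0.018 -0.008 -0.037] [-0.023 -0.008 -0.037]
268 371.6 [ 0.018 -0.009 -0.036] [-0.023 -0.009 -0.035]
269 375.8 [ 0.019 -0.008 -0.031] [-0.024 -0.008 -0.031]
270 380.0 [ 0.019 -0.008 -0.029] [-0.025  0.096  0.13 ]
271 384.2 [0.03  0.094 0.132] [-0.025  0.094  0.131]
272 388.40000000000003 [0.03  0.091 0.131] [-0.025  0.09   0.129]
273 392.6 [0.03  0.088 0.131] [-0.025  0.088  0.13 ]
274 396.8 [0.03  0.087 0.132] [-0.025  0.087  0.131]
275 401.0 [nan nan nan] [-0.025  0.083  0.13 ]
276 405.20000000000005 [0.03  0.082 0.132] [-0.025  0.082  0.132]
277 409.40000000000003 [0.03  0.08  0.133] [-0.025  0.079  0.13 ]
```

The fingers' real tips are at about local z = -27 mm, and the body's underside sits 28 mm higher than the figures imply. So the true tip height is the reported z plus about 27 mm, which is why the jaws closed above the bar. The x and y agree. I redo the grasp with that correction.

```bash
python3 -c "
from mv import *
print(inc([.4530,.2665,.1],120),inc([.4530,.2665,.1],-60))
"
```

```text
[0.0004, -0.0003, 0.0343, -0.0013, 0.0015, -1.3152] [0.0004, -0.0003, 0.0343, 0.0017, 0.0014, 1.8264]
```

>>> {"method": "carry_out", "body": {"increments": [[0, 0, 0, 0, 0, -1.315, 0.55], [0, 0, 0, 0, 0, -1.315, 0.55], [0, 0, 0, 0, 0, -1.315, 0.55], [0, 0, 0, 0, 0, -1.315, 0.55], [0, 0, 0, 0, 0, -1.315, 0.55], [0, 0, 0.01, 0, 0, -1.315, 0.55], [0, 0, 0.02, -0.001, 0.001, -1.315, 0.55], [0, 0, 0.03, -0.001, 0.001, -1.315, 0.55], [0, 0, 0.034, -0.001, 0.001, -1.315, 0.55], [0, 0, 0.034, -0.001, 0.001, -1.315, 0.55]]}}

```text
t: 12.05
tool_pos: [0.4521, 0.2655, 0.0988]
tool_rot: [[-0.503, 0.864, -0.003], [0.864, 0.503, -0.001], [0.001, -0.003, -1.0]]
ft_force: [0.2, -0.2, 0.2]
finger_gap: 0.551
```

```bash
python3 -c "
from mv import *
st();print(inc([.4530,.2665,.01],120))
"
```

```text
t 12.05 p [0.4521 0.2655 0.0988] yaw 120.22 F [ 0.2 -0.2  0.2] T [ 0.1  -0.09 -0.02] gap 0.551 q [ 13.1  28.5 -63.3 112.9  30.2  57.5  55.7]
[0.0003, 0.0015, 0.0888, -0.003, -0.0009, 0.0038]
```

>>> {"method": "carry_out", "body": {"increments": [[0, 0.001, 0.025, -0.003, 0, 0.004, 0.55], [0, 0.001, 0.05, -0.003, -0.001, 0.004, 0.55], [0, 0.0015, 0.07, -0.003, -0.001, 0.004, 0.55], [0, 0.0015, 0.08, -0.003, -0.001, 0.004, 0.55], [0, 0.0015, 0.086, -0.003, -0.001, 0.004, 0.55], [0, 0.0015, 0.089, -0.003, -0.001, 0.004, 0.55]]}}

```text
t: 12.65
tool_pos: [0.4531, 0.2664, 0.0098]
tool_rot: [[-0.499, 0.866, 0.0], [0.866, 0.499, 0.0], [0.0, 0.0, -1.0]]
ft_force: [0.4, -0.3, 0.7]
finger_gap: 0.553
```

```bash
python3 -c "
from mv import *
st();print(inc([.4530,.2665,.009],120))
"
```

```text
t 12.65 p [0.4531 0.2664 0.0098] yaw 119.96 F [ 0.4 -0.3  0.7] T [ 0.11 -0.14 -0.08] gap 0.553 q [  7.1  34.9 -56.4 116.4  38.8  49.5  48.5]
[0.0001, -0.0001, 0.0008, 0.0, -0.0001, -0.0007]
```

>>> {"method": "carry_out", "body": {"increments": [[0, 0, 0, 0, 0, 0, 0], [0, 0, 0, 0, 0, 0, 0], [0, 0, 0, 0, 0, 0, 0], [0, 0, 0, 0, 0, 0, 0], [0, 0, 0, 0, 0, 0, 0], [0, 0, 0, 0, 0, 0, 0], [0, 0, 0, 0, 0, 0, 0]]}}

```text
t: 13.35
tool_pos: [0.4533, 0.2666, 0.01]
tool_rot: [[-0.499, 0.866, 0.0], [0.866, 0.499, 0.0], [-0.0, 0.0, -1.0]]
ft_force: [-0.4, 1.1, 4.4]
finger_gap: 0.189
```

```bash
python3 -c "
from mv import *
st()
"
```

```text
t 13.35 p [0.4533 0.2666 0.01  ] yaw 119.96 F [-0.4  1.1  4.4] T [-0.02 -0.06 -0.06] gap 0.189 q [  7.1  34.9 -56.4 116.4  38.8  49.6  48.5]
```

Gripped: 0.189 × 94 mm is about 18 mm. I lift and carry.

>>> {"method": "carry_out", "body": {"increments": [[0, 0, -0.02, 0, 0, 0, 0], [0, 0, -0.05, 0, 0, 0, 0], [0, 0, -0.08, 0, 0, 0, 0], [0, 0, -0.1, 0, 0, 0, 0]]}}

```text
t: 13.75
tool_pos: [0.4533, 0.2667, 0.1115]
tool_rot: [[-0.5, 0.866, 0.001], [0.866, 0.5, 0.0], [-0.0, 0.001, -1.0]]
ft_force: [0.4, 0.3, -2.3]
finger_gap: 0.186
```

```bash
python3 - <<'E'
from mv import *
st()
p,d=cap('scene')
a=p[140:320,160:400][:,:,::-1];cv2.imwrite('pics/s8.png',cv2.resize(a,None,fx=3.2,fy=3.2,interpolation=cv2.INTER_CUBIC))
P=cloud('scene',d)
m=(P[...,2]>.058)&(P[...,2]<.070)&(np.hypot(P[...,0]-.501,P[...,1]+.181)<.09)
print('pot scene',cv2.minAreaRect(P[m][:,:2].astype(np.float32)),m.sum())
p,d,P,m=pot(); m&=np.hypot(P[...,0]-.501,P[...,1]+.181)<.09
print('pot top',cv2.minAreaRect(P[m][:,:2].astype(np.float32)),m.sum())
print(inc([.49,-.02,.12],110),inc([.5011,-.1810,.11],96.4))
E
```

```text
t 13.75 p [0.4533 0.2667 0.1115] yaw 119.97 F [ 0.4  0.3 -2.3] T [ 0.12 -0.18 -0.02] gap 0.186 q [ 13.7  27.4 -63.9 112.2  29.1  58.4  56.4]
pot scene ((0.5003297328948975, -0.1819802224636078), (0.11031565815210342, 0.11507884413003922), 6.2107157707214355) 1018
pot top ((0.5011136531829834, -0.1812903732061386), (0.10996507108211517, 0.11141110956668854), 6.2399001121521) 1433
[-0.2667, -0.1123, -0.0082, 0.0036, 0.0003, 0.1734] [-0.4117, -0.1831, 0.0016, 0.0036, -0.0001, 0.4108]
```

View pics/s8.png

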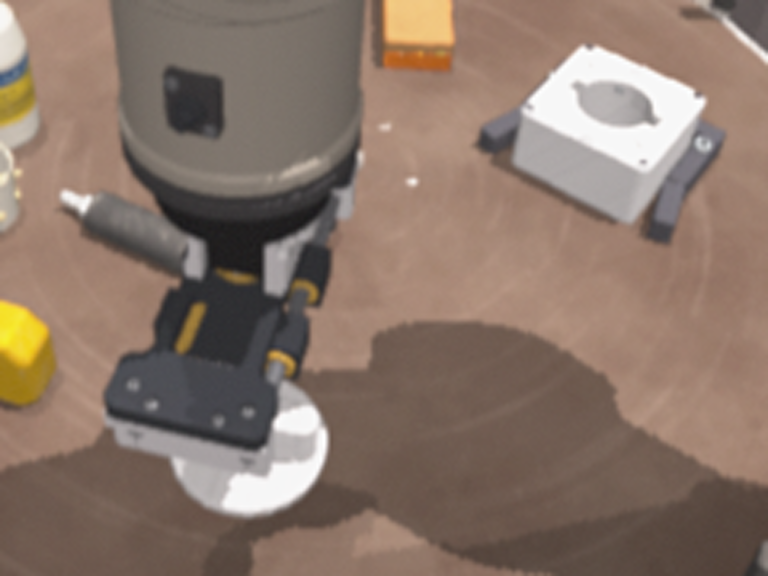

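The lid is held (wrist -2.3 N, about its weight) and the pot is still at (0.501,-0.181), yaw 6.2°. I carry it over.

>>> {"method": "carry_out", "body": {"increments": [[-0.03, -0.013, -0.002, 0.002, 0, 0.03, 0], [-0.07, -0.031, -0.003, 0.003, 0, 0.07, 0], [-0.115, -0.051, -0.003, 0.004, 0, 0.115, 0], [-0.16, -0.071, -0.003, 0.004, 0, 0.16, 0], [-0.205, -0.091, -0.003, 0.004, 0, 0.205, 0], [-0.25, -0.111, -0.003, 0.004, 0, 0.25, 0], [-0.295, -0.131, -0.003, 0.004, 0, 0.295, 0], [-0.34, -0.151, -0.003, 0.004, 0, 0.34, 0], [-0.38, -0.169, -0.003, 0.004, 0, 0.38, 0], [-0.412, -0.183, -0.003, 0.004, 0, 0.414, 0]]}}

```text
t: 14.85
tool_pos: [0.5002, -0.1843, 0.1133]
tool_rot: [[-0.104, 0.995, -0.002], [0.995, 0.104, -0.0], [0.0, -0.002, -1.0]]
ft_force: [0.7, 0.4, -2.7]
finger_gap: 0.19
```

```bash
python3 - <<'E'
from mv import *
st()
print(inc([.501,-.1812,.095],96.2))
p,d=cap('scene')
s=env.state();R_=s['tool_rot'];p0=s['tool_pos']
P=cloud('scene',d); L=(P-p0)@R_
f=(np.hypot(L[...,0],L[...,1])<.11)&(L[...,2]>-.2)&(L[...,2]<.05)
m=f&(L[...,2]<-.09)
q=L[m];
for lo in np.arange(-.14,.05,.01):
    k=f&(L[...,2]>=lo)&(L[...,2]<lo+.01)
    if k.any(): print(round(lo,2),k.sum(),np.round(L[k].min(0),3),np.round(L[k].max(0),3))
# disc of lid
a=p[120:290,250:450][:,:,::-1];cv2.imwrite('pics/s9.png',cv2.resize(a,None,fx=3.5,fy=3.5,interpolation=cv2.INTER_CUBIC))
E
```

```text
t 14.85 p [ 0.5002 -0.1843  0.1133] yaw 96.0 F [ 0.7  0.4 -2.7] T [ 0.09 -0.23 -0.03] gap 0.19 q [ 58.7  24.6 -55.9 111.4  24.4  56.8  87.4]
[0.003, 0.0011, 0.0183, -0.002, -0.0001, -0.0036]
-0.14 227 [-0.075 -0.035 -0.14 ] [ 0.087  0.033 -0.13 ]
-0.13 89 [-0.073 -0.034 -0.13 ] [ 0.087  0.031 -0.124]
-0.1 5 [-0.015 -0.009 -0.098] [-0.006 -0.008 -0.092]
-0.09 21 [-0.015 -0.009 -0.09 ] [ 0.026  0.008 -0.08 ]
-0.08 41 [-0.014 -0.01  -0.08 ] [ 0.027  0.01  -0.07 ]
-0.07 47 [-0.016 -0.01  -0.07 ] [ 0.029  0.01  -0.06 ]
-0.06 130 [-0.018 -0.036 -0.059] [ 0.028  0.037 -0.05 ]
-0.05 126 [-0.016 -0.037 -0.05 ] [ 0.027  0.037 -0.04 ]
-0.04 94 [ 0.005 -0.037 -0.04 ] [ 0.026  0.036 -0.03 ]
-0.03 291 [-0.02 -0.04 -0.03] [ 0.049  0.042 -0.02 ]
-0.02 111 [-0.003 -0.041 -0.02 ] [ 0.048  0.039 -0.012]
-0.01 17 [ 0.002 -0.036 -0.003] [ 0.031  0.002 -0.   ]
0.0 41 [ 0.003 -0.036  0.   ] [0.033 0.018 0.008]
0.04 758 [-0.047 -0.054  0.044] [0.065 0.056 0.05 ]
```

View pics/s9.png

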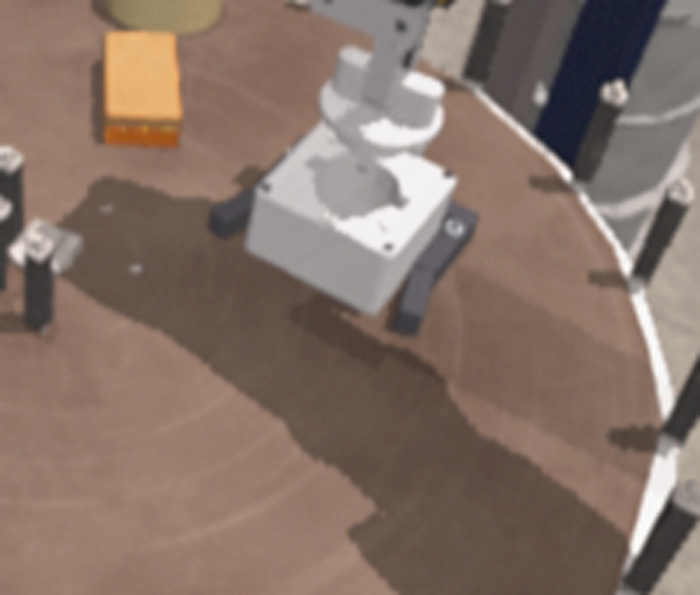

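>>> {"method": "carry_out", "body": {"increments": [[0.003, 0.001, 0.01, -0.002, 0, -0.004, 0], [0.003, 0.001, 0.01, -0.002, 0, -0.004, 0], [0.003, 0.001, 0.01, -0.002, 0, -0.004, 0]]}}

```text
t: 15.2
tool_pos: [0.5005, -0.1852, 0.1021]
tool_rot: [[-0.104, 0.995, -0.002], [0.995, 0.104, -0.0], [-0.0, -0.002, -1.0]]
ft_force: [-0.3, -0.2, -1.7]
finger_gap: 0.189
```

```bash
cat > lidchk.py <<'E'
from mv import *
from scipy.optimize import least_squares
st()
s=env.state();R_=s['tool_rot'];p0=s['tool_pos']
p,d=cap('scene')
P=cloud('scene',d); L=(P-p0)@R_
f=(np.hypot(L[...,0],L[...,1])<.11)
for lo,hi in((-.2,-.13),(-.09,-.06),(-.06,-.032),(-.03,-.01),(-.025,-.02)):
    k=f&(L[...,2]>=lo)&(L[...,2]<hi); print(lo,k.sum(),np.round(L[k].min(0),3),np.round(L[k].max(0),3))
k=f&(L[...,2]>-.028)&(L[...,2]<-.019); q=L[k]; 
print('disc top z',np.median(q[:,2]))
r=np.hypot(q[:,0],q[:,1])
# rim points: side of the disc
k=f&(L[...,2]>-.018)&(L[...,2]<-.012); q=L[k]
sol=least_squares(lambda c:np.hypot(q[:,0]-c[0],q[:,1]-c[1])-.042,[0,0],loss='soft_l1',f_scale=.002); print('rim centre local',sol.x,len(q),sol.cost)
p,d=cap('top'); P=cloud('top',d); L=(P-p0)@R_
f=(np.hypot(L[...,0],L[...,1])<.11)
for lo,hi in((-.2,-.13),(-.09,-.06),(-.06,-.032),(-.03,-.01)):
    k=f&(L[...,2]>=lo)&(L[...,2]<hi)
    if k.any(): print('top',lo,k.sum(),np.round(L[k].min(0),3),np.round(L[k].max(0),3))
cv2.imwrite('pics/t9.png',cv2.resize(p[190:290,280:380][:,:,::-1],None,fx=6,fy=6,interpolation=cv2.INTER_CUBIC))
E
python3 lidchk.py
```

```text
t 15.2 p [ 0.5005 -0.1852  0.1021] yaw 95.95 F [-0.3 -0.2 -1.7] T [ 0.06 -0.13  0.  ] gap 0.189 q [ 58.1  25.5 -55.2 111.9  25.3  55.8  86.6]
-0.2 1741 [-0.092 -0.035 -0.2  ] [ 0.089  0.034 -0.13 ]
-0.09 100 [-0.023 -0.01  -0.088] [ 0.023  0.009 -0.06 ]
-0.06 323 [-0.022 -0.038 -0.059] [ 0.023  0.037 -0.032]
-0.03 398 [-0.026 -0.042 -0.03 ] [ 0.042  0.041 -0.014]
-0.025 232 [-0.026 -0.04  -0.025] [ 0.041  0.041 -0.02 ]
disc top z -0.020888455710768736
rim centre local [-0.00174322  0.00072691] 56 2.7394661977321157e-05
top -0.2 793 [ 0.017 -0.034 -0.172] [ 0.089  0.034 -0.131]
top -0.09 9 [ 0.021 -0.008 -0.072] [ 0.022  0.01  -0.06 ]
top -0.06 33 [-0.008 -0.009 -0.059] [ 0.022  0.038 -0.035]
top -0.03 174 [-0.019 -0.039 -0.027] [ 0.032  0.043 -0.015]
```

View pics/t9.png

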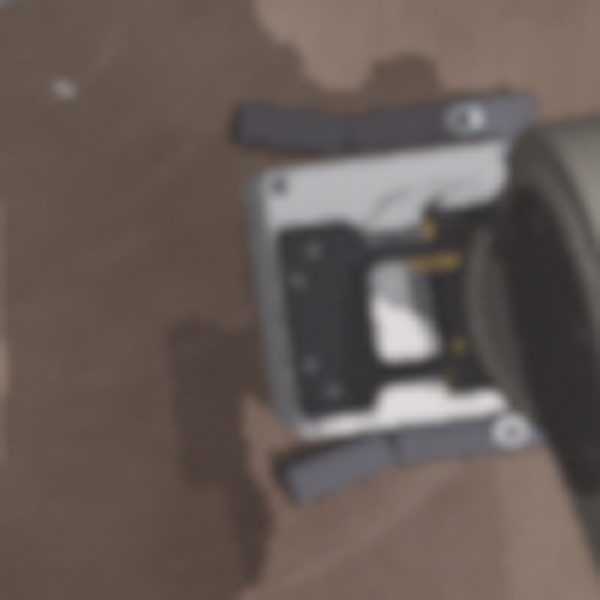

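```bash
python3 -c "
from mv import *
st();print(inc([.501,-.1812,.085],96.2))"
```

```text
t 15.3 p [ 0.5011 -0.1853  0.1028] yaw 95.96 F [ 0.5  0.3 -1.6] T [ 0.03 -0.14 -0.09] gap 0.188 q [ 58.1  25.4 -55.3 111.8  25.3  55.8  86.7]
[0.0041, 0.0004, 0.0178, -0.0006, 0.0008, -0.0042]
```

>>> {"method": "carry_out", "body": {"increments": [[0.004, 0, 0.006, -0.001, 0, -0.004, 0], [0.004, 0, 0.012, -0.001, 0, -0.004, 0], [0.004, 0, 0.018, -0.001, 0, -0.004, 0], [0.004, 0, 0.018, -0.001, 0, -0.004, 0]]}}

```text
t: 15.7
tool_pos: [0.5002, -0.1811, 0.0839]
tool_rot: [[-0.108, 0.994, -0.001], [0.994, 0.108, -0.0], [-0.0, -0.001, -1.0]]
ft_force: [-0.9, -0.1, -2.7]
finger_gap: 0.187
```

```bash
python3 -c "
from mv import *
st();print(inc([.501,-.1812,.07],96.2))
p,d=cap('scene')
a=p[140:240,290:410][:,:,::-1];cv2.imwrite('pics/s10.png',cv2.resize(a,None,fx=6,fy=6,interpolation=cv2.INTER_CUBIC))"
```

```text
t 15.7 p [ 0.5002 -0.1811  0.0839] yaw 96.2 F [-0.9 -0.1 -2.7] T [ 0.08 -0.19 -0.03] gap 0.187 q [ 56.9  26.7 -54.4 113.   26.9  53.9  85.2]
[-0.0001, 0.0008, 0.0139, -0.0006, 0.0002, 0.0001]
```

View pics/s10.png

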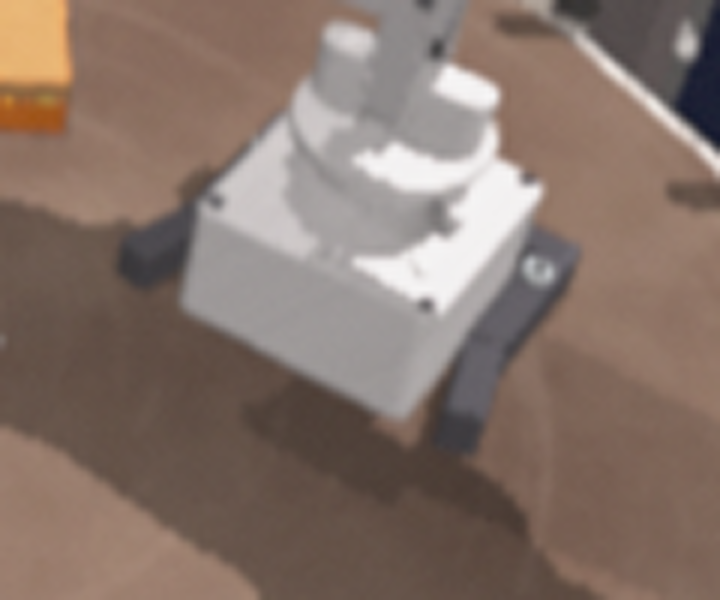

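The lid is centred over the mouth, its bar along the notch line, just above the pot's top. I lower it.

>>> {"method": "carry_out", "body": {"increments": [[0, 0.001, 0.005, -0.001, 0, 0, 0], [0, 0.001, 0.009, -0.001, 0, 0, 0], [0, 0.001, 0.013, -0.001, 0, 0, 0], [0, 0.001, 0.016, -0.001, 0, 0, 0]]}}

```text
t: 16.15
tool_pos: [0.5013, -0.1811, 0.0679]
tool_rot: [[-0.108, 0.994, 0.001], [0.994, 0.108, -0.0], [-0.0, 0.0, -1.0]]
ft_force: [-0.0, -0.5, -1.9]
finger_gap: 0.186
```

```bash
python3 -c "
from mv import *
st();print(inc([.501,-.1812,.054],96.2))"
```

```text
t 16.15 p [ 0.5013 -0.1811  0.0679] yaw 96.19 F [-0.  -0.5 -1.9] T [ 0.08 -0.17 -0.03] gap 0.186 q [ 55.9  27.9 -53.4 113.6  28.3  52.4  83.9]
[-0.0001, -0.0003, 0.0139, 0.0005, 0.0002, -0.0001]
```

>>> {"method": "carry_out", "body": {"increments": [[0, 0, 0.004, 0, 0, 0, 0], [0, 0, 0.007, 0, 0, 0, 0], [0, 0, 0.01, 0, 0, 0, 0], [0, 0, 0.012, 0, 0, 0, 0]]}}

```text
t: 16.55
tool_pos: [0.5013, -0.1811, 0.0556]
tool_rot: [[-0.108, 0.994, 0.0], [0.994, 0.108, -0.0], [-0.0, 0.0, -1.0]]
ft_force: [-0.7, -0.3, -2.9]
finger_gap: 0.189
```

```bash
python3 -c "
from mv import *
st();print(inc([.501,-.1812,.052],96.2))"
```

```text
t 16.55 p [ 0.5013 -0.1811  0.0556] yaw 96.2 F [-0.7 -0.3 -2.9] T [ 0.06 -0.12  0.03] gap 0.189 q [ 55.2  28.9 -52.6 114.2  29.5  51.2  83. ]
[-0.0, -0.0003, 0.0036, 0.0005, 0.0002, -0.0001]
```

>>> {"method": "carry_out", "body": {"increments": [[0, 0, 0.0015, 0, 0, 0, 0], [0, 0, 0.003, 0, 0, 0, 0], [0, 0, 0.004, 0, 0, 0, 0], [0, 0, 0.005, 0, 0, 0, 0]]}}

```text
t: 16.95
tool_pos: [0.5013, -0.1811, 0.0518]
tool_rot: [[-0.108, 0.994, 0.0], [0.994, 0.108, -0.001], [-0.001, 0.0, -1.0]]
ft_force: [-14.5, 2.4, 38.2]
finger_gap: 0.191
```

```bash
python3 -c "
from mv import *
st()"
```

```text
t 16.95 p [ 0.5013 -0.1811  0.0518] yaw 96.19 F [-14.5   2.4  38.2] T [0.81 3.2  0.05] gap 0.191 q [ 54.9  29.2 -52.4 114.3  29.9  50.9  82.6]
```

Seated: reported z 0.0518, as predicted (0.052), with a firm contact force. I relax the push, then turn in part.

>>> {"method": "carry_out", "body": {"increments": [[0, 0, -0.0004, 0, 0, 0, 0], [0, 0, -0.0004, 0, 0, 0, 0]]}}

```text
t: 17.15
tool_pos: [0.5016, -0.1811, 0.0524]
tool_rot: [[-0.108, 0.994, 0.001], [0.994, 0.108, -0.001], [-0.002, 0.0, -1.0]]
ft_force: [0.9, 0.3, -3.0]
finger_gap: 0.188
```

```bash
python3 -c "
from mv import *
st()"
```

```text
t 17.15 p [ 0.5016 -0.1811  0.0524] yaw 96.2 F [ 0.9  0.3 -3. ] T [ 0.1  -0.16  0.  ] gap 0.188 q [ 54.9  29.1 -52.4 114.3  29.8  50.9  82.6]
```

>>> {"method": "carry_out", "body": {"increments": [[0, 0, 0.0004, 0, 0, 0.03, 0], [0, 0, 0.0006, 0, 0, 0.07, 0], [0, 0, 0.0006, 0, 0, 0.12, 0], [0, 0, 0.0006, 0, 0, 0.17, 0], [0, 0, 0.0006, 0, 0, 0.22, 0], [0, 0, 0.0006, 0, 0, 0.27, 0], [0, 0, 0.0006, 0, 0, 0.31, 0], [0, 0, 0.0006, 0, 0, 0.34, 0], [0, 0, 0.0006, 0, 0, 0.35, 0]]}}

```text
t: 18.05
tool_pos: [0.5017, -0.1811, 0.0519]
tool_rot: [[0.241, 0.971, 0.001], [0.971, -0.241, -0.002], [-0.001, 0.001, -1.0]]
ft_force: [0.2, 0.1, 1.6]
finger_gap: 0.193
```

```bash
cat > chk.py <<'E'
from mv import *
st(); s=env.state()
p,d=cap('scene')
P=cloud('scene',d)
m=(P[...,2]>.058)&(P[...,2]<.0685)&(np.hypot(P[...,0]-.501,P[...,1]+.181)<.09)
print('pot scene',cv2.minAreaRect(P[m][:,:2].astype(np.float32)),m.sum())
R_=s['tool_rot'];L=(P-s['tool_pos'])@R_
k=(abs(L[...,0])<.03)&(abs(L[...,1])<.045)&(L[...,2]>-.058)&(L[...,2]<-.047)
r=cv2.minAreaRect(P[k][:,:2].astype(np.float32));print('bar top',r,k.sum(),np.median(P[k][:,2]))
import sys
n=sys.argv[1]
a=p[130:230,290:410][:,:,::-1];cv2.imwrite(f'pics/s{n}.png',cv2.resize(a,None,fx=6,fy=6,interpolation=cv2.INTER_CUBIC))
print(inc([.5013,-.1811,.0518],96.2-40))
E
python3 chk.py 11
```

```text
t 18.05 p [ 0.5017 -0.1811  0.0519] yaw 76.05 F [0.2 0.1 1.6] T [ 0.14 -0.19  0.11] gap 0.193 q [ 51.5  27.4 -47.8 114.5  26.8  49.5  65.1]
pot scene ((0.5002740621566772, -0.18038518726825714), (0.10972333699464798, 0.11175235360860825), 6.2081193923950195) 663
bar top ((0.5006757378578186, -0.17837627232074738), (0.06806044280529022, 0.040547121316194534), 14.806538581848145) 146 0.10261799606279248
[-0.0001, -0.0004, 0.0001, 0.0014, 0.001, 0.3469]
```

View pics/s11.png

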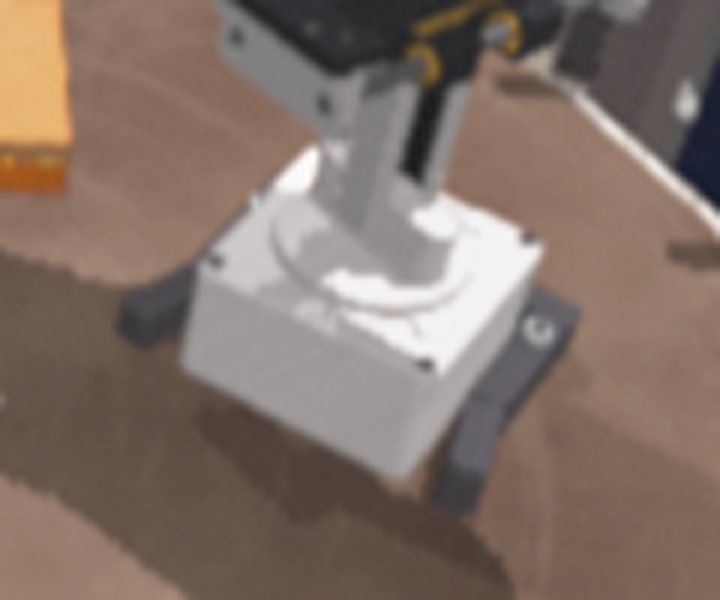

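The disc is down on the pot's top, the lid has turned 20° freely and the pot has stayed. The rib mark at (415,325) is ahead of the bar's near end. I turn the rest.

>>> {"method": "carry_out", "body": {"increments": [[0, 0, 0, 0, 0, 0.03, 0], [0, 0, 0, 0.001, 0.001, 0.07, 0], [0, 0, 0, 0.001, 0.001, 0.12, 0], [0, 0, 0, 0.001, 0.001, 0.17, 0], [0, 0, 0, 0.001, 0.001, 0.22, 0], [0, 0, 0, 0.001, 0.001, 0.27, 0], [0, 0, 0, 0.001, 0.001, 0.31, 0], [0, 0, 0, 0.001, 0.001, 0.335, 0], [0, 0, 0, 0.001, 0.001, 0.347, 0], [0, 0, 0, 0.001, 0.001, 0.347, 0]]}}

```text
t: 19.1
tool_pos: [0.5017, -0.1811, 0.0518]
tool_rot: [[0.557, 0.831, 0.0], [0.831, -0.557, -0.0], [0.0, 0.0, -1.0]]
ft_force: [-0.9, -0.1, -0.2]
finger_gap: 0.191
```

```bash
python3 chk.py 12; python3 - <<'E'
from mv import *
p,d=cap('top');P=cloud('top',d)
m=(P[...,2]>.058)&(P[...,2]<.0685)&(np.hypot(P[...,0]-.501,P[...,1]+.181)<.09)
print(cv2.minAreaRect(P[m][:,:2].astype(np.float32)),m.sum())
cv2.imwrite('pics/t12.png',cv2.resize(p[190:290,280:380][:,:,::-1],None,fx=6,fy=6,interpolation=cv2.INTER_CUBIC))
E
```

```text
t 19.1 p [ 0.5017 -0.1811  0.0518] yaw 56.18 F [-0.9 -0.1 -0.2] T [-0.11 -0.28 -0.03] gap 0.191 q [ 48.2  26.1 -43.3 114.6  23.8  48.3  47.8]
pot scene ((0.5006754994392395, -0.18063409626483917), (0.11020425707101822, 0.11229908466339111), 6.24855899810791) 673
bar top ((0.49467435479164124, -0.1772322952747345), (0.03660815581679344, 0.05168987065553665), 87.47633361816406) 142 0.10263751880387934
[-0.0002, -0.0004, 0.0001, 0.0004, -0.0, 0.0002]
((0.49948352575302124, -0.1651553064584732), (0.11100616306066513, 0.079367496073246), 4.786493301391602) 395
```

View pics/s12.png

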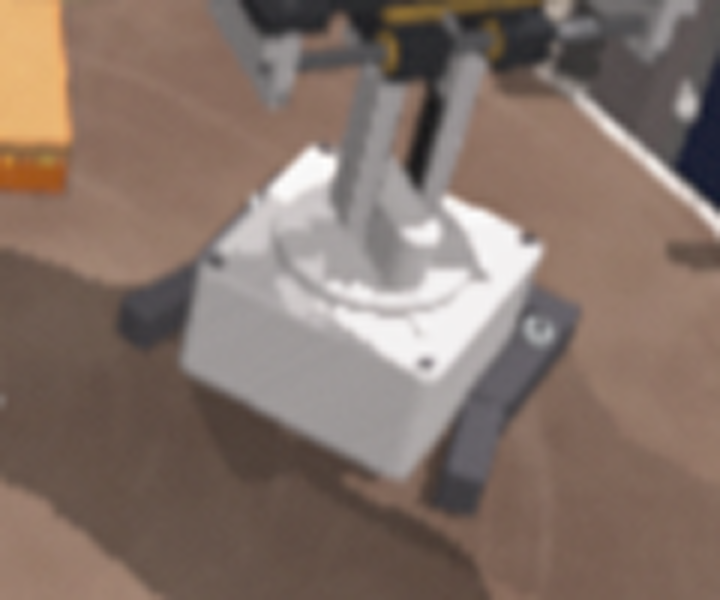

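View pics/t12.png

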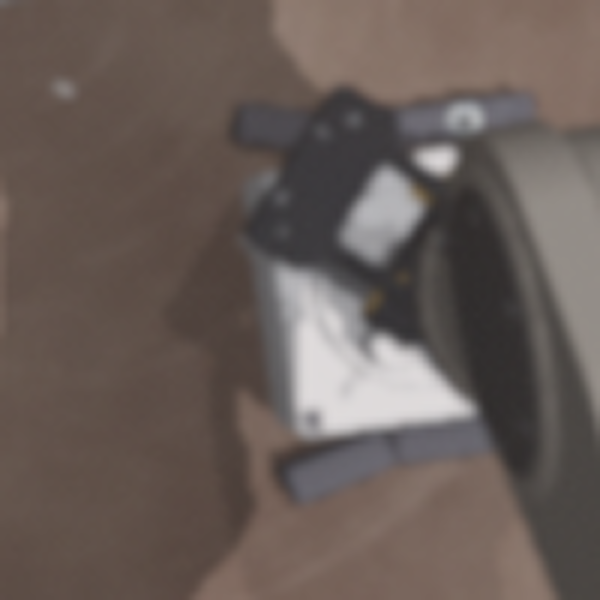

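```bash
python3 - <<'E'
from mv import *
c=np.array([.501,-.1811])
for a,b in((415,320),(421,330)):
    q=w('scene',290+a/6-.4,130+b/6-.4,z=.065)[:2]-c; print('rib az rel pot',np.degrees(np.arctan2(q[1],q[0]))-6.2,np.hypot(*q))
# first top view t4 single rib at (350,385)/6+(280,190), other (470,190)
for a,b in((350,385),(470,190),(298,308),(522,260),(403,197),(425,372)):
    q=w('top',280+a/6-.4,190+b/6-.4,z=.065)[:2]-c; print('top az',(a,b),np.degrees(np.arctan2(q[1],q[0]))-6.2,np.hypot(*q))
s=env.state();z=np.load('/tmp/scene.npz');P=cloud('scene',z['d']);L=(P-s['tool_pos'])@s['tool_rot']
k=(abs(L[...,0])<.03)&(abs(L[...,1])<.045)&(L[...,2]>-.046)&(L[...,2]<-.026)
q=L[k]; 
for sgn in(1,-1):
    e=q[(q[:,1]*sgn>.014)]
    if len(e): print(sgn,len(e),e.min(0),e.max(0))
e=q[(abs(q[:,1])>.014)&(abs(q[:,1])<.03)&(abs(q[:,0])<.014)]
if len(e)>5: print('side fit deg',len(e),np.degrees(np.arctan(np.polyfit(e[:,1],e[:,0],1)[0])),e[:,0].mean())
st()
E
```

```text
rib az rel pot 141.12440359366295 0.04395308651121171
rib az rel pot 140.94933949930382 0.050038229508574915
top az (350, 385) 138.77038561443973 0.04802043379326096
top az (470, 190) -38.47965792371273 0.04751935563170805
top az (298, 308) 92.26571829058258 0.048568746074486885
top az (522, 260) -83.1207385361495 0.047130255537311504
top az (403, 197) -2.129856894441634 0.03795773165076766
top az (425, 372) -180.03461608058325 0.03486944404715096
1 4 [ 0.00635611  0.02926736 -0.04427406] [ 0.008686    0.03440659 -0.03005381]
-1 62 [-0.00855341 -0.03773896 -0.04541795] [ 0.00910356 -0.01437376 -0.02699853]
side fit deg 26 1.505106356873431 0.007641563147470447
t 19.2 p [ 0.5017 -0.1811  0.0519] yaw 56.21 F [ 0.4  0.2 -0.1] T [-0.11 -0.28 -0.02] gap 0.186 q [ 48.2  26.1 -43.3 114.6  23.8  48.3  47.8]
```

>>> {"method": "carry_out", "body": {"increments": [[0, 0, 0, 0, 0, 0, 0], [0, 0, 0, 0, 0, 0, 0], [0, 0, 0, 0, 0, 0, 0]]}}

```text
t: 19.5
tool_pos: [0.5017, -0.1811, 0.0519]
tool_rot: [[0.556, 0.831, 0.0], [0.831, -0.556, -0.0], [0.0, 0.0, -1.0]]
ft_force: [1.1, 0.6, 1.0]
finger_gap: 0.193
```

```bash
python3 -c "
from mv import *
st(); print(env.finish_job())"
```

```text
t 19.5 p [ 0.5017 -0.1811  0.0519] yaw 56.22 F [1.1 0.6 1. ] T [-0.09 -0.21 -0.02] gap 0.193 q [ 48.2  26.1 -43.3 114.6  23.8  48.3  47.9]
the job is handed in; nothing more can be done
None
```

The pot is in the dock, and the lid is in it, turned clockwise 40° to the single rib and still gripped. I handed the job in at 19.5 s; the interface reports no verdict.

**Pot:** I pushed it along the turntable with two fingers until it stopped dead at about 20 N. The cameras put its centre within about 1 mm of my estimate of the dock seat, at yaw 6.2°. It did not visibly move while the lid went in.

**Lid:** It went through the notches without touching, and its disc seated at the predicted height. The final tool angle is 40.0° clockwise of the notch line. The rib measures 38.5° to 41° in the images, and a rough fit to the visible bar side was 1.5° off the tool axis. It stopped well short of the click at about 58°. At the end the wrist force was about 1.5 N and the gripper opening matched the 18 mm bar.

**What disagreed or went wrong:**
- **Tool height:** the depth pictures show the real fingertips about 27 mm higher than the reported tool point. My first grasp therefore closed empty above the bar; the lid was not disturbed, and I corrected for the offset afterwards. It also means the pot was pushed at about 45 mm height instead of the intended 18 mm; it still slid flat.
- **Seating force:** seating the lid briefly pressed about 38 N vertically (about 41 N in total at the wrist), through the fingers and lid. I relaxed it before turning.
- **Back bar contact:** no camera view shows the pot's contact with the back bar directly. That it is fully home rests on the force stop and the measured position.

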